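Fit the gate lever of the tablet feeder, shut the gate and load the hopper

TASK

Get the tablet feeder ready: push the lever's square hub fully down onto the square end of the gate spindle, with its arm lying over the red pointer, and swing the lever round until the gate is fully shut. Then pour all eight tablets from the white cup into the hopper and stand the cup upright on the table again. Leave the lever on the spindle and the other things where they are.

Things in the scene. Friction and masses are not known exactly. Their poses are not given: they have to be found in the camera images.
- feeder: grey feeder stand, fixed: a bridge 130 mm deep (its x), 300 mm wide (its y), deck top 80 mm up; origin on the table midway between hopper and spindle. At yaw 0 its front faces the robot (-x). In its frame the round steel hopper stands at y = -60 mm, the gate spindle at y = +60 mm (x = 0). An open tin under the hopper catches what falls through an open gate
- hopper_mouth (a point): centre of the hopper's round mouth, at rim height (162 mm above the table); outer radius 60 mm, inner 55 mm; a funnel narrows to a 42 mm throat. The hopper's rim ends 60 mm from the spindle's axis
- hopper_throat (a point): centre of the hopper's lower outlet, 70 mm above the table, 3 mm over the gate blade when shut
- gate (a joint): angle of the swing gate and its spindle, rad: 0 = shut (at its stop, red pointer towards the feeder's front by the red-dotted pin, blade under the hopper); grows to 1.5 = wide open as the spindle turns clockwise seen from above (pointer away from the hopper, by the green-dotted pin). Stiff (0.12 N m): stays where it is left
- spindle_seat (a point): on the spindle axis at the top of the round collar (radius 24 mm, 102 mm above the table) on which the lever's hub comes to rest. It turns with the gate: its x axis points along the flat red pointer that sticks out from the collar to 46 mm from the axis; z is up
- spindle_tip (a point): top of the spindle's square end, 31 mm above the collar: a 16 mm square with its sides along the x and y of spindle_seat, tapered to 9 mm over the top 6 mm
- lever: loose aluminium hand lever lying flat. Origin on the bore axis at the hub's underside; x along the arm, z up. Hub: block 36 mm (x) by 32 mm (y), 28 mm high, with a 17.5 mm square through bore, sides along x and y. Flat arm 18 mm wide, 11 mm thick, underside level with the hub's, out to x = 117 mm. May be gripped across the hub's 32 mm
- lever_knob (a point): middle of the upright black grip at the arm's end: 105 mm along the lever's x, 35 mm above its underside; the grip is round, 17 to 24 mm thick, and reaches from 11 to 56 mm above the underside
- cup: white plastic cup with straight sides, 80 mm high, 62 mm across, wall 3 mm, floor 4 mm; origin at the centre of its underside, z up; it holds the eight tablets, about 30 mm deep
- tablet_1: yellow round tablet, 18 mm across, 9 mm thick; origin at the centre of its lower face
- tablet_2: yellow round tablet, 18 mm across, 9 mm thick; origin at the centre of its lower face
- tablet_3: yellow round tablet, 18 mm across, 9 mm thick; origin at the centre of its lower face
- tablet_4: yellow round tablet, 18 mm across, 9 mm thick; origin at the centre of its lower face
- tablet_5: yellow round tablet, 18 mm across, 9 mm thick; origin at the centre of its lower face
- tablet_6: yellow round tablet, 18 mm across, 9 mm thick; origin at the centre of its lower face
- tablet_7: yellow round tablet, 18 mm across, 9 mm thick; origin at the centre of its lower face
- tablet_8: yellow round tablet, 18 mm across, 9 mm thick; origin at the centre of its lower face
- screwdriver: bystander: a yellow-handled screwdriver, 174 mm long; origin under its middle
- brush: bystander: a dust brush with a wooden handle, 154 mm long; origin under its middle
- vial: bystander: a small vial with a blue cap, 25 mm across, 50 mm high; origin under its middle
- timer: bystander: a white kitchen-type timer, 62 x 68 x 22 mm; origin under its middle
Things that resemble listed ones, but are neither listed nor needed, are in the scene too. There is more than one size of the cup; the job needs the smaller.

How it is judged:
By the outcome, as a careful person would: the job done as asked, in the order asked, and still so for the second after the job is handed in, with the robot touching nothing.
It also fails if it takes over 72 s, if anything falls off the work surface, if the arm or the gripper's body presses on something with over 40 N, if the wrist force passes 120 N, or if a joint passes its speed limit or range.

ROBOT

A 6-joint arm with a two-finger parallel gripper is mounted at the origin on a cart in front of the work surface, level with it; the furniture and walls round the work are solid. World frame = base frame: x ahead of the robot, y to its left, z up, the work surface at z = 0. Lengths are in m, angles in degrees, forces in N, time in s.
With the tool pointing down it reaches from about 0.35 to 0.875 m from the base axis. Payload 4.2 kg.
Tool frame: the origin (TCP) lies on the centre line of the jaws, within the pads' length; the fingertips stand r.tip_extent ahead of it and the grasp point (between the pads) lies 11 mm behind it (r.tip_extent is the distance from the TCP to the fingertips, in m); z points along the fingers, y is the line along which they close (so a half turn about z gives the same grasp; the last joint's range is limited). The gripper opens to 87 mm and grips with 3 to 60 N. Pads are 19 mm wide; open, the fingers measure 117 mm over their backs; the gripper's body (75 mm by 190 mm) begins 51 mm behind the grasp point.
Start: joints at [87.009, 22.042, 0.453, 0, -68.411, -14.817], TCP at [0.191, 0.595, 0.231] pointing down, gripper open.
Joint ranges: [-179.83, 179.83], [-69.29, 118.12], [-61.27, 80.66], [-181.25, 117.63], [-171.15, -9.14], [-177.46, 177.46]. Speed limits (degrees/s): [159.86, 159.86, 180, 180, 180, 180].

INTERFACE

Orientations are given as a 3x3 rotation matrix whose columns are the frame's x, y, z axes.
In Python, from station import r gives the robot as it stands.
- The arm moves only by the shell command python3 -m jog 'ROWS'. ROWS is text: rows parted by semicolons, each of 5 numbers parted by spaces: the opening, from 0 (shut) to 1 (fully open), then the shift along the world's x, y, z in mm, then the turn about the world's z in degrees. In form: hand dx dy dz roll; .... A call has 1 to 5 rows; each row shifts and turns the commanded pose from where the row before left it; what a row does not reach is not made up. A row lasts 1/8 s, in which the tool goes at most 62.5 mm and 10.7 degrees, less where a joint would pass 70% of its speed; a pose out of reach is approached as far as the arm can. A call is refused whole if a number of a shift passes 62.5 or a number of a turn 10.7, either way. A call with a gripper value outside its range is refused whole. The fingers move at their own pace and stop on an object; the grip force is fixed at half the most. Time passes only in rows, so rows that do not move let the fingers close. It gives the time, the measured TCP pose, the force, the opening and the grip force at its end, in the units of the state.
- r.sense(): the state, without advancing time (a new reading comes with each control period).
- r.capture(name): name is "scene" or "top" or "wrist"; returns a dict with "pixels" (480x640x3 uint8, red, green, blue), "fovy" (degrees; the focal length in pixels is half the picture's height over the tangent of half this angle, whatever the lens; pixels are square), "cx", "cy" (the principal point, pixels), "origin" and "orientation" of the camera in the world; the wrist camera has in their place "T_tool_cam" (4x4, takes a point from camera to tool coordinates, whose origin is the TCP and whose axes are the flange's). Camera axes: x right, y down, z forward; pixel columns grow to the right and rows downward; lengths in m; the calibration is good to about 2 mm. The wrist camera is an equidistant fisheye: a pixel r from the principal point sees the ray r / f radians off the axis. A picture is of the moment at which its call begins: read the wrist's pose just before it. There is no depth.
- r.finish_job(): hands the job in; it is judged then, once.
The state is a dict: "time_s": time; "joints": joint angles; "joint_velocities": joint speeds; "effort": joint torques, N m; "tcp_pos": TCP position; "ee_rot": TCP orientation; "wrist_force": force on the tool from outside, world axes, zero at the start; "moment": the same for the moment, N m; "gripper_width": opening from 0.0 (shut) to 1.0 (fully open); "gripper_force": force on a finger pad.
Only numpy, scipy, OpenCV 4.12 (cv2) and the standard library are available. Lean on these libraries where they do the work, as an engineer would, in place of code of your own. Each camera call takes 0.05 s, during which the arm holds its last target. There are 200 camera calls.

## Working session

There is one attempt and no reset: what is moved stays moved. The work goes in short steps, Python scripts to look and compute and a shell command to move; the robot and the scene stay as the last step left them, time stands still between calls to the robot, and variables do not carry over. Pictures are saved under pics/ and viewed, at most 10 in all, crops included, and the job is handed in when it is done.

```bash
ls; mkdir -p pics; cat > h.py <<'E'
import numpy as np, cv2
from station import r
def cap(n,f=None):
    s=r.sense(); c=r.capture(n); c['s']=s
    if f: cv2.imwrite('pics/'+f,c['pixels'][:,:,::-1])
    if n=='wrist':
        T=np.eye(4);T[:3,:3]=np.array(s['ee_rot']);T[:3,3]=s['tcp_pos'];T=T@np.array(c['T_tool_cam'])
        c['origin']=T[:3,3];c['orientation']=T[:3,:3]
    c['f']=240/np.tan(np.radians(c['fovy']/2)); c['fish']=n=='wrist'
    return c
def ray(c,u,v):
    d=np.array([u-c['cx'],v-c['cy']],float)
    if c['fish']:
        q=np.hypot(*d);t=q/c['f'];v3=np.array([*(d/max(q,1e-9)*np.sin(t)),np.cos(t)])
    else: v3=np.array([*(d/c['f']),1.])
    return np.array(c['origin']),np.array(c['orientation'])@v3
def onz(c,u,v,z):
    o,d=ray(c,u,v); return o+d*(z-o[2])/d[2]
def proj(c,p):
    q=np.array(c['orientation']).T@(np.array(p)-np.array(c['origin']))
    if c['fish']:
        t=np.arctan2(np.hypot(q[0],q[1]),q[2]);k=c['f']*t/np.hypot(q[0],q[1])
    else: k=c['f']/q[2]
    return np.array([c['cx']+k*q[0],c['cy']+k*q[1]])
E
python3 - <<'E'
from h import *
a=cap('top','top0.png');b=cap('scene','scene0.png')
for c in(a,b): print(c['fovy'],c['cx'],c['cy'],c['origin'],c['orientation'])
print(r.tip_extent,r.sense())
E
```

```text
pics
57.583649938913375 323.13460024600346 235.05459811314526 [ 0.30776622 -0.03055846  1.31501884] [[-0.02412062 -0.98368695  0.17826436]
 [-0.99951099  0.02727874  0.0152858 ]
 [-0.01989927 -0.17780849 -0.98386389]]
53.76654028433723 322.7004056916997 238.75474163583542 [ 0.21180877 -0.68302646  0.92993673] [[ 0.91438365 -0.2999259   0.27193198]
 [-0.40484472 -0.68041245  0.61085157]
 [ 0.00181569 -0.66864291 -0.74358144]]
0.008 {'time_s': 0.1, 'joints': array([ 8.70106730e+01,  2.20856198e+01,  3.88536209e-01, -2.56924870e-02,
       -6.84130205e+01, -1.48168709e+01]), 'joint_velocities': array([ 0.02359663, -0.1274233 ,  0.07072247,  0.07874879,  0.00761965,
        0.02465734]), 'effort': array([ 7.88884863e-04, -3.91690457e+01,  1.87936753e+01,  4.23188657e+00,
        1.34632635e-02, -7.33904790e-05]), 'tcp_pos': array([0.19094189, 0.59456518, 0.22958211]), 'ee_rot': array([[ 9.52045756e-01, -3.05955244e-01, -5.16612625e-04],
       [-3.05955668e-01, -9.52043870e-01, -1.89728332e-03],
       [ 8.86459010e-05,  1.96436110e-03, -9.99998067e-01]]), 'wrist_force': array([0.40230976, 0.70255825, 0.28520228]), 'moment': array([-0.00685262,  0.0119836 ,  0.00470617]), 'gripper_force': 0.0, 'gripper_width': 0.9996761324862895}
```

View pics/top0.png

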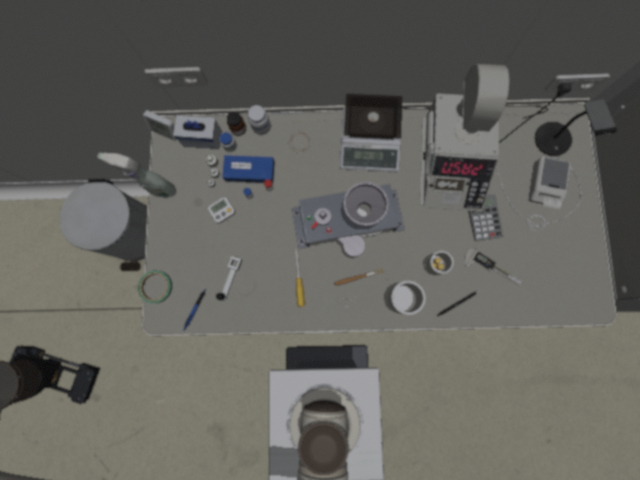

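View pics/scene0.png

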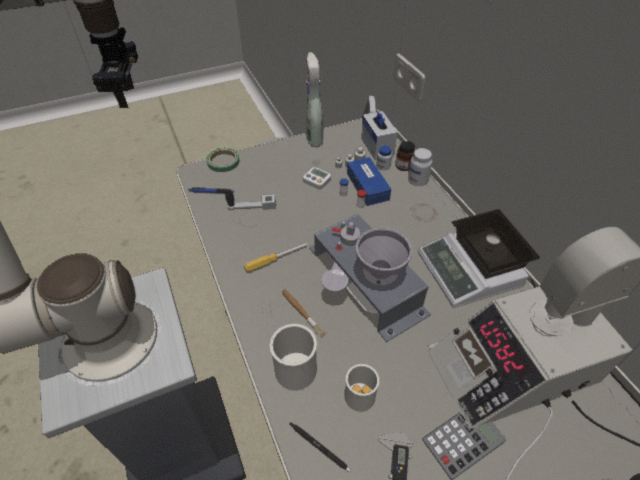

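Top view: the lever's hub is at about (235,263) and its knob at (220,296). The candidates for the lever are the blue pen at (195,308), the screwdriver at (300,290) and the brush at (357,278); only the one at (230,278) has a square hub and a black grip. For the cup, the small one with yellow tablets is at (441,263) and the large empty one at (408,297), so I choose the small one. The hopper is at (366,204) and the spindle at (322,216).

```bash
python3 - <<'E'
from h import *
import pickle
a=cap('top');b=cap('scene')
A=a['pixels'][:,:,::-1];B=b['pixels'][:,:,::-1]
def cr(I,x,y,w,h): return cv2.resize(I[y:y+h,x:x+w],(400,300),interpolation=cv2.INTER_CUBIC)
m=np.vstack([np.hstack([cr(A,200,250,64,48),cr(A,296,190,64,48)]),np.hstack([cr(B,300,210,80,60),cr(A,330,170,64,48)])])
cv2.imwrite('pics/m1.png',m)
print('knob',onz(a,220,296,.05),'hub',onz(a,235,263,.028),'cup',onz(a,441,263,.08),'hop',onz(a,366,204,.162),'spin',onz(a,322,216,.133))
E
```

```text
knob [0.36658371 0.290922   0.05      ] hub [0.46381556 0.25346831 0.028     ] cup [ 0.44206242 -0.34249742  0.08      ] hop [ 0.5990475  -0.13098505  0.162     ] spin [ 0.57570128 -0.0103437   0.133     ]
```

View pics/m1.png

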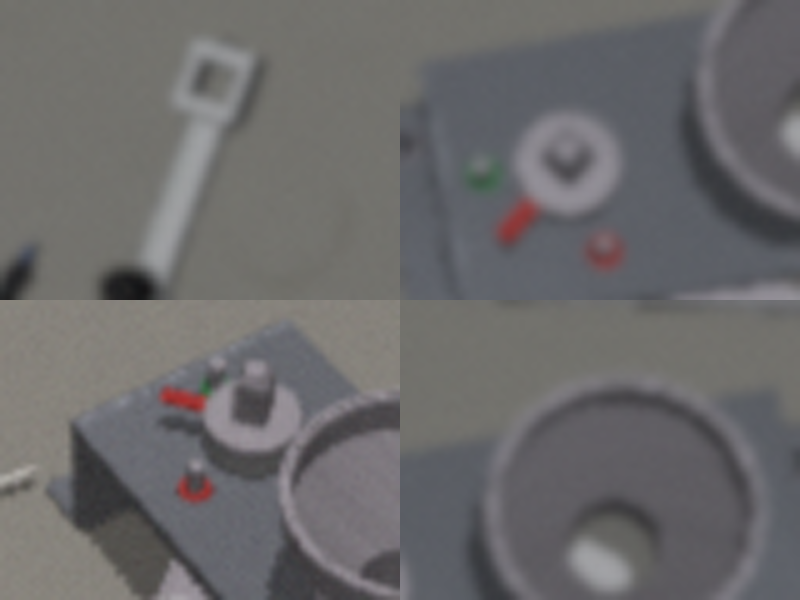

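Crops confirm the lever (square bore, arm running down-left, black knob), the pointer in between the green and red pins, and a hopper-to-spindle distance of 122 mm (should be 120). Hub-to-knob measures 104 mm (should be 105). Moving above the hub.

```bash
python3 -m jog '1 34 -43 -8 -0.4;1 34 -43 -8 -0.4;1 34 -43 -8 -0.4;1 34 -43 -8 -0.4;1 34 -43 -8 -0.4' && python3 -m jog '1 34 -43 -8 -0.4;1 34 -43 -8 -0.4;1 34 -42 -8 -0.4;1 0 0 0 0;1 0 0 0 0'
python3 - <<'E'
from h import *
c=cap('wrist','w1.png');print(c['fovy'],c['T_tool_cam'],c['s']['tcp_pos'],c['s']['ee_rot'][:,0])
print('exp hub',proj(c,[.464,.2535,.028]),'knob',proj(c,[.367,.291,.05]))
E
```

```text
time_s: 0.82
tcp_pos: [0.3619, 0.3786, 0.1904]
ee_rot: [[0.941, -0.339, 0.0], [-0.339, -0.941, 0.0], [0.0, -0.0, -1.0]]
wrist_force: [0.8, -0.5, -0.2]
gripper_width: 0.997
gripper_force: 0.0
time_s: 1.45
tcp_pos: [0.4632, 0.2519, 0.1665]
ee_rot: [[0.933, -0.359, -0.0], [-0.359, -0.933, -0.0], [-0.0, 0.0, -1.0]]
wrist_force: [-0.6, 0.2, 1.1]
gripper_width: 1.001
gripper_force: 0.0
65.70646984690485 [[ 1.67002649e-04 -9.52054460e-01 -3.05928550e-01  8.51989552e-02]
 [ 9.99999986e-01  1.65826541e-04  2.98329424e-05  2.07648162e-04]
 [ 2.23284874e-05 -3.05928550e-01  9.52054474e-01 -1.53267454e-01]
 [ 0.00000000e+00  0.00000000e+00  0.00000000e+00  1.00000000e+00]] [0.4631698  0.25193822 0.16649037] [ 9.33297596e-01 -3.59103872e-01 -8.51720837e-05]
exp hub [322.31281244 223.12826211] knob [322.25728832 344.89893936]
```

View pics/w1.png

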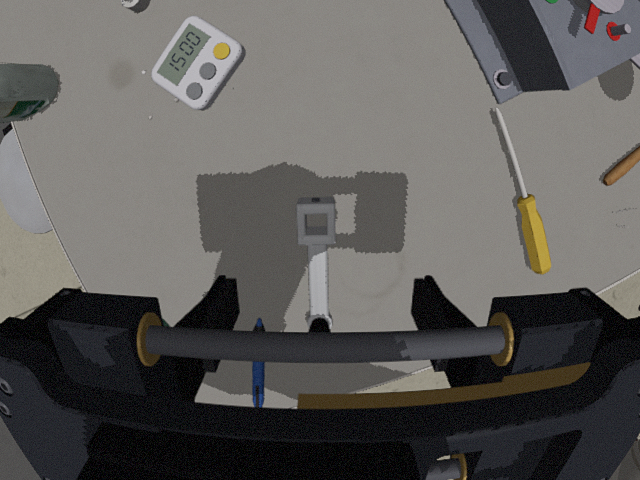

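Wrist view: the hub's bore is at about (317,222) and the arm runs straight down to the knob at (319,322), so the jaws are already nearly aligned. The expected hub pixel was (322,223), a few mm off.

```bash
python3 - <<'E'
from h import *
c=cap('wrist');g=cv2.cvtColor(c['pixels'],cv2.COLOR_RGB2GRAY).astype(int)
for v in (200,206,210,222,230,238,242): print(v,g[v,290:346:1].tolist())
for v in (255,270,285,300): print(v,g[v,300:336].tolist())
print('col',g[192:250,303].tolist());print('col',g[192:250,332].tolist())
E
```

```text
200 [92, 85, 89, 90, 90, 84, 88, 84, 69, 77, 71, 75, 74, 74, 74, 72, 74, 74, 75, 77, 72, 68, 54, 43, 42, 45, 41, 45, 40, 44, 52, 73, 78, 72, 72, 74, 70, 73, 69, 76, 68, 73, 71, 67, 69, 110, 139, 137, 137, 133, 133, 137, 136, 135, 134, 139]
206 [86, 86, 83, 87, 87, 87, 85, 103, 110, 115, 116, 116, 119, 120, 118, 118, 114, 117, 121, 114, 114, 119, 115, 119, 113, 118, 116, 114, 114, 117, 116, 119, 115, 118, 116, 116, 116, 112, 116, 114, 110, 119, 116, 116, 108, 98, 113, 136, 136, 136, 137, 135, 131, 134, 134, 136]
210 [86, 82, 87, 85, 88, 82, 82, 92, 98, 111, 110, 112, 110, 113, 115, 113, 111, 109, 113, 112, 111, 111, 113, 114, 112, 109, 111, 106, 113, 115, 113, 112, 110, 115, 107, 114, 112, 110, 109, 111, 112, 109, 107, 107, 105, 85, 73, 100, 132, 135, 136, 137, 132, 133, 137, 137]
222 [86, 90, 86, 88, 86, 82, 86, 80, 103, 112, 111, 108, 107, 101, 102, 82, 55, 67, 83, 83, 87, 84, 90, 85, 86, 85, 88, 86, 84, 85, 86, 88, 85, 90, 83, 89, 83, 86, 100, 104, 111, 105, 102, 108, 101, 100, 116, 134, 134, 137, 136, 131, 134, 132, 136, 135]
230 [88, 88, 86, 87, 89, 88, 84, 83, 103, 107, 108, 107
[... 1309 characters left out ...]
136, 134, 115, 124, 152, 164, 169, 165, 166, 164, 168, 168, 168, 169, 168, 166, 169, 169, 174, 160, 149, 124, 104, 130, 137, 135, 137, 135, 135]
col [81, 98, 88, 85, 82, 74, 70, 72, 74, 68, 73, 90, 106, 117, 120, 114, 115, 115, 113, 111, 109, 107, 103, 105, 109, 108, 107, 107, 105, 107, 101, 104, 109, 105, 104, 110, 106, 106, 105, 107, 109, 106, 107, 107, 101, 109, 110, 110, 108, 107, 107, 98, 90, 87, 79, 81, 84, 86]
col [86, 82, 87, 131, 94, 67, 69, 68, 71, 71, 74, 104, 104, 115, 116, 115, 116, 112, 107, 108, 110, 105, 103, 112, 111, 109, 106, 110, 106, 102, 102, 109, 105, 105, 104, 101, 106, 104, 102, 104, 104, 104, 106, 103, 109, 115, 112, 111, 110, 112, 111, 92, 85, 85, 81, 89, 114, 137]
```

```bash
python3 - <<'E'
from h import *
c=cap('wrist')
P=lambda u,v,z:onz(c,u,v,z)[:2]
L,R,T,B=P(298,223,.028),P(335.2,223,.028),P(317,203.3,.028),P(317,243.2,.028)
print('w',np.linalg.norm(R-L),'l',np.linalg.norm(B-T));h=(L+R+T+B)/4
print('hub',h, (L+R)/2,(T+B)/2)
# arm edges
a1=P((309.5+327)/2,270,.011);a2=P((310.5+328)/2,300,.011);d=a2-h;print('w arm',np.linalg.norm(P(309.5,285,.011)-P(327.8,285,.011)),'yaw',np.degrees(np.arctan2(d[1],d[0])),np.degrees(np.arctan2(*(a2-a1)[::-1])))
s=c['s'];print(s['tcp_pos'],np.degrees(np.arctan2(s['ee_rot'][1,0],s['ee_rot'][0,0])),'delta mm',(h-s['tcp_pos'][:2])*1e3)
E
```

```text
w 0.030479201885416005 l 0.034064177251718925
hub [0.46506676 0.25884269] [0.46535426 0.25891238] [0.46477927 0.25877299]
w arm 0.01685223054114769 yaw 160.0553916017876 160.43490239120564
[0.46275876 0.25291401 0.16676791] -20.927777164278275 delta mm [2.30800816 5.92867418]
```

```bash
python3 -m jog '1 2 6 -50 0.9;1 0 0 -50 0;1 0 0 -40 0;1 0 0 0 0;1 0 0 0 0'
```

```text
time_s: 2.22
tcp_pos: [0.4658, 0.2595, 0.0281]
ee_rot: [[0.94, -0.342, 0.002], [-0.342, -0.94, 0.002], [0.002, -0.002, -1.0]]
wrist_force: [-0.1, -0.5, 1.8]
gripper_width: 0.999
gripper_force: 0.0
```

```bash
python3 -m jog '1 0 0 -16 0;0 0 0 0 0;0 0 0 0 0;0 0 0 0 0;0 0 0 0 0'; python3 -m jog '0 0 0 0 0;0 0 0 20 0;0 0 0 40 0;0 0 0 40 0;0 0 0 40 0'
python3 - <<'E'
from h import *
c=cap('wrist');g=c['pixels'];s=c['s'];print(s['tcp_pos'],np.degrees(np.arctan2(s['ee_rot'][1,0],s['ee_rot'][0,0])))
h=np.array(s['tcp_pos'])+[0,0,.016];print(proj(c,h),c['fovy'])
cv2.imwrite('pics/w2.png',g[:,:,::-1])
E
```

```text
time_s: 2.85
tcp_pos: [0.4653, 0.2583, 0.0111]
ee_rot: [[0.939, -0.344, 0.001], [-0.344, -0.939, 0.001], [0.0, -0.001, -1.0]]
wrist_force: [0.8, -0.2, 0.0]
gripper_width: 0.628
gripper_force: 0.0
time_s: 3.48
tcp_pos: [0.4649, 0.2578, 0.1518]
ee_rot: [[0.939, -0.344, -0.0], [-0.344, -0.939, -0.0], [-0.0, 0.0, -1.0]]
wrist_force: [0.7, 0.3, 0.5]
gripper_width: 0.065
gripper_force: 0.0
[0.46493187 0.25784152 0.15178562] -20.10947405137566
[324.21244354 324.24337799] 65.70646984690485
```

View pics/w2.png

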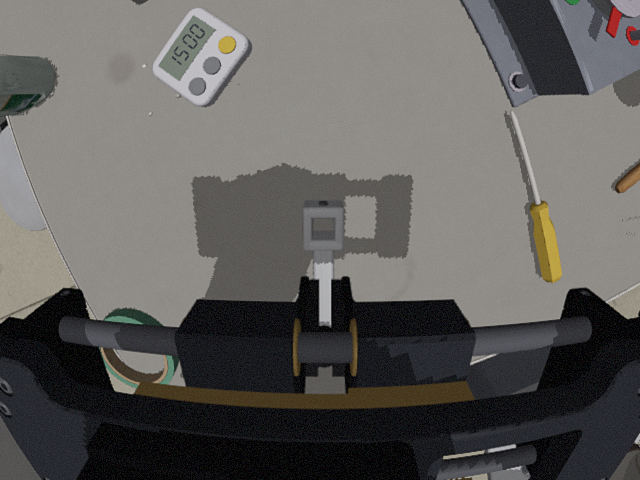

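The fingers closed too late, so the lever was left on the table, undisturbed: hub at (323,226), centred. I redo the grasp with more closing time.

```bash
python3 -m jog '1 0 0 0 0;1 0 0 0 0;1 0 0 0 0;1 0 0 0 0;1 0 0 0 0'; python3 -m jog '1 0 0 -20 0;1 0 0 -60 0;1 0 0 -40 0;1 0 0 -19 0;1 0 0 0 0';  python3 -m jog '0 0 0 0 0;0 0 0 0 0;0 0 0 0 0;0 0 0 0 0;0 0 0 0 0'; python3 -m jog '0 0 0 0 0;0 0 0 0 0;0 0 0 0 0;0 0 0 0 0;0 0 0 0 0'
```

```text
time_s: 4.15
tcp_pos: [0.465, 0.2579, 0.1501]
ee_rot: [[0.939, -0.344, -0.001], [-0.344, -0.939, -0.001], [-0.0, 0.001, -1.0]]
wrist_force: [0.2, -0.2, 0.5]
gripper_width: 0.522
gripper_force: 0.0
time_s: 4.78
tcp_pos: [0.465, 0.2578, 0.0105]
ee_rot: [[0.939, -0.344, -0.001], [-0.344, -0.939, -0.002], [-0.001, 0.002, -1.0]]
wrist_force: [0.0, 0.5, 0.1]
gripper_width: 0.982
gripper_force: 0.0
time_s: 5.4
tcp_pos: [0.4651, 0.2581, 0.0116]
ee_rot: [[0.939, -0.344, 0.0], [-0.344, -0.939, 0.0], [0.0, -0.0, -1.0]]
wrist_force: [0.2, 0.2, -0.3]
gripper_width: 0.515
gripper_force: 0.0
time_s: 6.02
tcp_pos: [0.4653, 0.2583, 0.0116]
ee_rot: [[0.939, -0.344, 0.001], [-0.344, -0.939, 0.0], [0.0, -0.001, -1.0]]
wrist_force: [0.3, 1.5, -0.4]
gripper_width: 0.36
gripper_force: 30.0
```

```bash
python3 -m jog '0 0 0 60 0;0 18.4 -44.8 33.5 -3.7;0 18.4 -44.8 33.5 -3.7;0 18.4 -44.8 33.5 -3.7;0 18.4 -44.8 33.5 -3.7'; python3 -m jog '0 18.4 -44.8 33.5 -3.7;0 18.4 -44.6 33.5 -3.7;0 0 0 0 0;0 0 0 0 0;0 0 0 0 0'
python3 - <<'E'
from h import *
c=cap('wrist','w3.png');s=c['s'];print(s['tcp_pos'],np.degrees(np.arctan2(s['ee_rot'][1,0],s['ee_rot'][0,0])))
print(proj(c,[.5757,-.0103,.133]))
E
```

```text
time_s: 6.65
tcp_pos: [0.5377, 0.077, 0.2056]
ee_rot: [[0.819, -0.574, -0.003], [-0.574, -0.819, -0.0], [-0.002, 0.002, -1.0]]
wrist_force: [0.8, 0.7, -3.2]
gripper_width: 0.364
gripper_force: 30.0
time_s: 7.28
tcp_pos: [0.5743, -0.0098, 0.2708]
ee_rot: [[0.74, -0.672, -0.004], [-0.672, -0.74, -0.0], [-0.003, 0.003, -1.0]]
wrist_force: [-0.1, -0.3, -3.5]
gripper_width: 0.369
gripper_force: 30.0
[ 0.57426786 -0.009765    0.27082473] -42.23799304899203
[323.57616967 221.56889212]
```

View pics/w3.png

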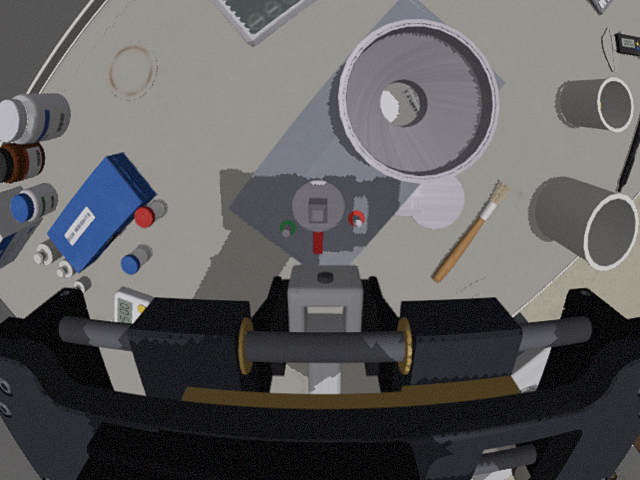

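The view shows the spindle square at about (318,210), the red pointer at (318,243) and the held hub with its bore visible at about (324,312). I zoom in on these.

```bash
python3 - <<'E'
from h import *
I=cv2.imread('pics/w3.png');cv2.imwrite('pics/w3c.png',cv2.resize(I[174:334,270:376],None,fx=3.7,fy=3.7,interpolation=cv2.INTER_CUBIC)[:600])
E
```

```text
(no output)
```

View pics/w3c.png

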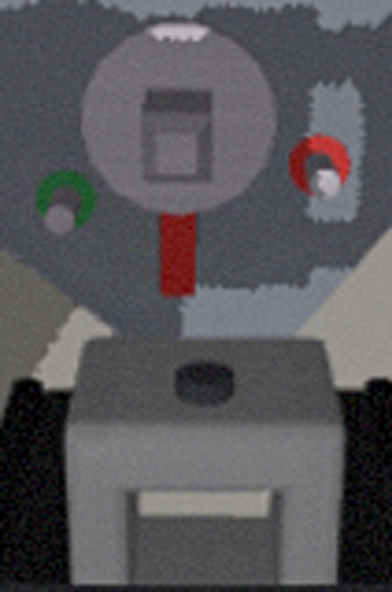

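```bash
python3 - <<'E'
from h import *
c=cap('wrist');s=c['s'];t=np.array(s['tcp_pos'])
px=lambda x,y:(270+(x-0.)/3.7,174+y/3.7)
zt=t[2]+.0164
A=onz(c,*px(176,153),.133);B=onz(c,*px(179,119),.102);print('tip',A,'collar',B)
rl=onz(c,*px(82,119),.102);rr=onz(c,*px(276,119),.102);print('collar diam',np.linalg.norm(rr-rl))
rt=onz(c,*px(179,22),.102);rb=onz(c,*px(179,214),.102);print(np.linalg.norm(rt-rb),(rt+rb)/2,(rl+rr)/2)
C=onz(c,*px(178,296),.099);C2=onz(c,*px(178.5,220),.099);d=(C-C2)[:2];print('ptr yaw',np.degrees(np.arctan2(d[1],d[0])),np.linalg.norm((C-B)[:2]))
x=s['ee_rot'][:,0];y=s['ee_rot'][:,1]
fe=onz(c,*px(204,420),zt);l=onz(c,*px(65,420),zt);q=onz(c,*px(343,420),zt);print('hub w',np.linalg.norm(q-l))
bf=onz(c,*px(204.5,490),zt);b1=onz(c,*px(128,500),zt);b2=onz(c,*px(281,500),zt);print('bore w',np.linalg.norm(b1-b2))
for n,p in(('fe',fe),('mid',(l+q)/2),('bore edge',bf),('bore mid',(b1+b2)/2)): print(n,'toolx,y mm',(p-t)@x*1e3,(p-t)@y*1e3)
print(np.degrees(np.arctan2(x[1],x[0])))
F=onz(c,*px(205,382),zt-.015);print('screw',(F-t)@x*1e3,(F-t)@y*1e3)
E
```

```text
tip [ 0.58315281 -0.01007876  0.133     ] collar [ 0.58308086 -0.01030709  0.102     ]
collar diam 0.04684525978130189
0.04776034670644769 [ 0.58297    -0.01019311  0.102     ] [ 0.58312768 -0.01031726  0.102     ]
ptr yaw 137.1049009034818 0.04681049788993661
hub w 0.03082395725069189
bore w 0.01739354799874329
fe toolx,y mm 18.01586243312409 0.17666332521112968
mid toolx,y mm 17.931454797526627 0.18234760105272357
bore edge toolx,y mm 9.129288362161692 0.23871067332394139
bore mid toolx,y mm 7.781637596323549 0.2417522697765067
-42.22062783854716
screw 15.784215475464089 0.3132268180341823
```

```bash
python3 -m jog '0 8.7 -0.3 0 -0.7;0 0 0 -50 0;0 0 0 -50 0;0 0 0 -20 0;0 0 0 0 0' ; python3 -m jog '0 0 0 0 0;0 0 0 0 0'
python3 - <<'E'
from h import *
c=cap('wrist');s=c['s'];t=np.array(s['tcp_pos']);print(t,np.degrees(np.arctan2(s['ee_rot'][1,0],s['ee_rot'][0,0])),s['wrist_force'])
print('axis error mm',(np.array([.5831,-.0102])-t[:2])*1e3)
E
```

```text
time_s: 8.0
tcp_pos: [0.5835, -0.0108, 0.1505]
ee_rot: [[0.731, -0.682, -0.005], [-0.682, -0.731, -0.001], [-0.003, 0.004, -1.0]]
wrist_force: [1.3, -0.1, -2.3]
gripper_width: 0.368
gripper_force: 30.0
time_s: 8.25
tcp_pos: [0.5853, -0.0106, 0.1542]
ee_rot: [[0.731, -0.682, 0.003], [-0.682, -0.731, 0.001], [0.002, -0.003, -1.0]]
wrist_force: [0.1, 0.2, -3.5]
gripper_width: 0.367
gripper_force: 30.0
[ 0.58528045 -0.0105783   0.15419669] -42.990586379439854 [ 0.08489489  0.16538273 -3.54332815]
axis error mm [-2.18045017  0.37829531]
```

```bash
python3 -m jog '0 0 0 0 0;0 0 0 0 0'; python3 -m jog '0 -1 0.3 -7 0;0 0 0 -4 0;0 0 0 0 0;0 0 0 0 0'
```

```text
time_s: 8.55
tcp_pos: [0.5843, -0.0108, 0.153]
ee_rot: [[0.731, -0.682, 0.001], [-0.682, -0.731, 0.0], [0.0, -0.001, -1.0]]
wrist_force: [0.1, -0.6, -2.1]
gripper_width: 0.365
gripper_force: 30.0
time_s: 9.05
tcp_pos: [0.5833, -0.0106, 0.1415]
ee_rot: [[0.731, -0.682, 0.0], [-0.682, -0.731, -0.0], [0.0, 0.0, -1.0]]
wrist_force: [0.3, -0.0, -3.2]
gripper_width: 0.369
gripper_force: 30.0
```

```bash
python3 -m jog '0 0 0 -5 0;0 0 0 -5 0;0 0 0 0 0'; python3 -m jog '0 0 0 -5 0;0 0 0 -5 0;0 0 0 0 0'; python3 -m jog '0 0 0 -4 0;0 0 0 -4 0;0 0 0 0 0;0 0 0 0 0'
```

```text
time_s: 9.43
tcp_pos: [0.5829, -0.0107, 0.1309]
ee_rot: [[0.731, -0.682, -0.001], [-0.682, -0.731, -0.0], [-0.001, 0.001, -1.0]]
wrist_force: [0.3, 0.3, -3.3]
gripper_width: 0.363
gripper_force: 30.0
time_s: 9.8
tcp_pos: [0.5828, -0.0106, 0.1209]
ee_rot: [[0.731, -0.682, -0.001], [-0.682, -0.731, -0.0], [-0.001, 0.001, -1.0]]
wrist_force: [-0.4, -1.1, -3.0]
gripper_width: 0.364
gripper_force: 30.0
time_s: 10.3
tcp_pos: [0.5833, -0.0105, 0.1137]
ee_rot: [[0.731, -0.682, 0.0], [-0.682, -0.731, 0.0], [0.0, -0.0, -1.0]]
wrist_force: [-0.9, 0.3, -2.5]
gripper_width: 0.367
gripper_force: 30.0
```

```bash
python3 -m jog '0 0 0 -2 0;0 0 0 0 0;0 0 0 0 0'; python3 -m jog '0 0 0 0 9;0 0 0 0 9;0 0 0 0 9;0 0 0 0 9;0 0 0 0 9'; python3 -m jog '0 0 0 0 0;0 0 0 0 0'; python3 -c "
from h import *
s=r.sense();print(s['tcp_pos'],s['moment'],s['joints'],np.degrees(np.arctan2(s['ee_rot'][1,0],s['ee_rot'][0,0])))"
```

```text
time_s: 10.68
tcp_pos: [0.5833, -0.0105, 0.1136]
ee_rot: [[0.732, -0.682, 0.001], [-0.682, -0.732, -0.0], [0.001, -0.0, -1.0]]
wrist_force: [-4.4, 1.5, 7.7]
gripper_width: 0.368
gripper_force: 30.0
time_s: 11.3
tcp_pos: [0.5841, -0.0095, 0.1136]
ee_rot: [[0.999, 0.04, 0.003], [0.04, -0.999, 0.001], [0.003, -0.001, -1.0]]
wrist_force: [-2.2, 5.4, 6.7]
gripper_width: 0.361
gripper_force: 30.0
time_s: 11.55
tcp_pos: [0.5842, -0.0097, 0.1136]
ee_rot: [[0.999, 0.036, 0.003], [0.036, -0.999, 0.001], [0.003, -0.001, -1.0]]
wrist_force: [-2.6, 4.1, 6.4]
gripper_width: 0.362
gripper_force: 30.0
[ 0.58417085 -0.0096575   0.11359073] [0.98791206 0.87505178 0.08109777] [ 1.49257740e+01  2.42283324e+01 -1.44648502e+01 -1.21512408e-03
 -5.11266415e+01  7.71404696e+01] 2.065419670608694
```

Seated (10 N of contact at TCP z 113.6 mm, as expected). I keep turning to the stop at about 10 to 12 degrees.

```bash
for i in 1; do python3 -m jog '0 0 0 0 3;0 0 0 0 3;0 0 0 0 0'; python3 -c "
from h import *
s=r.sense();print(s['moment'],np.degrees(np.arctan2(s['ee_rot'][1,0],s['ee_rot'][0,0])))"; done;  python3 -m jog '0 0 0 0 2;0 0 0 0 2;0 0 0 0 0'; python3 -c "
from h import *
s=r.sense();print(s['moment'],np.degrees(np.arctan2(s['ee_rot'][1,0],s['ee_rot'][0,0])))"
```

```text
time_s: 11.92
tcp_pos: [0.5842, -0.0094, 0.1136]
ee_rot: [[0.99, 0.14, 0.003], [0.14, -0.99, 0.001], [0.003, -0.001, -1.0]]
wrist_force: [-2.7, 4.5, 6.7]
gripper_width: 0.365
gripper_force: 30.0
[1.24528307 0.85557288 0.01421097] 8.06597342023973
time_s: 12.3
tcp_pos: [0.5842, -0.0093, 0.1136]
ee_rot: [[0.978, 0.209, 0.003], [0.209, -0.978, 0.001], [0.003, -0.001, -1.0]]
wrist_force: [-3.5, 5.4, 6.5]
gripper_width: 0.365
gripper_force: 30.0
[ 1.3371562   0.92182549 -0.02220278] 12.056074275030014
```

```bash
python3 -m jog '0 0 0 0 2;0 0 0 0 2;0 0 0 0 0'; python3 -c "
from h import *
s=r.sense();print(s['moment'],np.degrees(np.arctan2(s['ee_rot'][1,0],s['ee_rot'][0,0])))"; python3 -m jog '0 0 0 0 2;0 0 0 0 2;0 0 0 0 0'; python3 -c "
from h import *
s=r.sense();print(s['moment'],np.degrees(np.arctan2(s['ee_rot'][1,0],s['ee_rot'][0,0])))
c=cap('wrist','w4.png');c=cap('top','t4.png')
I=cv2.imread('pics/w4.png')[100:400,160:560];J=cv2.resize(cv2.imread('pics/t4.png')[185:245,290:370],(400,300),interpolation=2)
cv2.imwrite('pics/m4.png',np.hstack([I,J]))"
```

```text
time_s: 12.68
tcp_pos: [0.5841, -0.0092, 0.1136]
ee_rot: [[0.961, 0.276, 0.003], [0.276, -0.961, 0.002], [0.003, -0.001, -1.0]]
wrist_force: [-3.4, 5.3, 6.5]
gripper_width: 0.361
gripper_force: 30.0
[ 1.4208098   1.02700568 -0.1738944 ] 16.012868835673828
time_s: 13.05
tcp_pos: [0.5843, -0.0091, 0.1136]
ee_rot: [[0.941, 0.339, 0.004], [0.338, -0.941, 0.003], [0.004, -0.001, -1.0]]
wrist_force: [-1.3, 5.5, 6.6]
gripper_width: 0.373
gripper_force: 30.6
[ 1.67986188  0.8241365  -0.99088281] 19.785226886253724
```

View pics/m4.png

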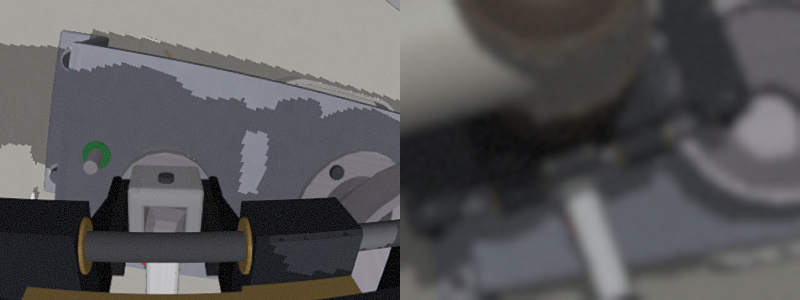

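The reaction about z jumped to -1 N m, so the gate is at its stop, and the throat now shows the white blade. I relieve the twist, release and rise.

```bash
python3 -m jog '0 0 0 2 -3;0.6 0 0 0 0;0.6 0 0 0 0;0.6 0 0 0 0;0.6 0 0 0 0'; python3 -m jog '0.6 0 0 40 0;0.6 0 0 60 0;0.6 0 0 40 0;0.6 0 0 0 0;0.6 0 0 0 0'
python3 - <<'E'
from h import *
c=cap('wrist','w5.png');s=c['s'];print(s['tcp_pos'],np.degrees(np.arctan2(s['ee_rot'][1,0],s['ee_rot'][0,0])))
E
```

```text
time_s: 13.78
tcp_pos: [0.5832, -0.0108, 0.1136]
ee_rot: [[0.956, 0.292, 0.0], [0.292, -0.956, -0.0], [-0.0, 0.0, -1.0]]
wrist_force: [0.7, -0.8, 0.5]
gripper_width: 0.591
gripper_force: 0.0
time_s: 14.4
tcp_pos: [0.5826, -0.0106, 0.2529]
ee_rot: [[0.956, 0.292, -0.001], [0.292, -0.956, 0.0], [-0.001, -0.001, -1.0]]
wrist_force: [0.0, 0.0, -0.5]
gripper_width: 0.599
gripper_force: 0.0
[ 0.58256989 -0.01063098  0.25289587] 16.97645857547187
```

View pics/w5.png

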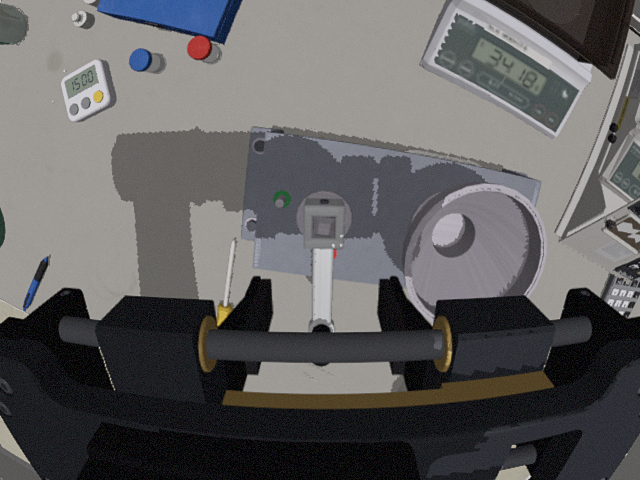

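The lever sits on the spindle with the square showing in its bore, over the pointer. Next I move above the small cup, with jaws turned so the hand stays clear of the big one.

```bash
python3 -m jog '1 -23.5 -55.3 0 -10;1 -23.5 -55.3 0 -10;1 -23.5 -55.3 0 -10;1 -23.5 -55.3 0 -10;1 -23.5 -55.3 0 -10'; python3 -m jog '1 -23.5 -55.3 0 -10;1 0 0 0 0;1 0 0 0 0;1 0 0 0 0'
python3 - <<'E'
from h import *
c=cap('wrist','w6.png');s=c['s'];print(s['tcp_pos'],np.degrees(np.arctan2(s['ee_rot'][1,0],s['ee_rot'][0,0])))
hsv=cv2.cvtColor(c['pixels'],cv2.COLOR_RGB2HSV)
m=cv2.inRange(hsv,(10,110,90),(35,255,255));n,l,st,ce=cv2.connectedComponentsWithStats(m)
for i in range(1,n):
    if st[i,4]>30: print(st[i],ce[i])
print(proj(c,[.442,-.3425,.08]))
E
```

```text
time_s: 15.08
tcp_pos: [0.4642, -0.2885, 0.252]
ee_rot: [[0.836, -0.549, -0.003], [-0.549, -0.836, 0.001], [-0.003, 0.001, -1.0]]
wrist_force: [-0.1, 0.3, -0.2]
gripper_width: 0.988
gripper_force: 0.0
time_s: 15.58
tcp_pos: [0.4426, -0.3413, 0.253]
ee_rot: [[0.733, -0.681, -0.001], [-0.681, -0.733, 0.001], [-0.001, 0.0, -1.0]]
wrist_force: [-0.1, 0.9, 0.6]
gripper_width: 1.003
gripper_force: 0.0
[ 0.44261893 -0.34129291  0.25302449] -42.88411344762838
[311 180  33  32 685] [324.84379562 194.96788321]
[137 319  10  46 149] [140.02013423 340.46308725]
[503 324  11  41 142] [509.33802817 344.5915493 ]
[463 462   4  18  40] [464.475 471.725]
[326.12383574 212.18195041]
```

View pics/w6.png

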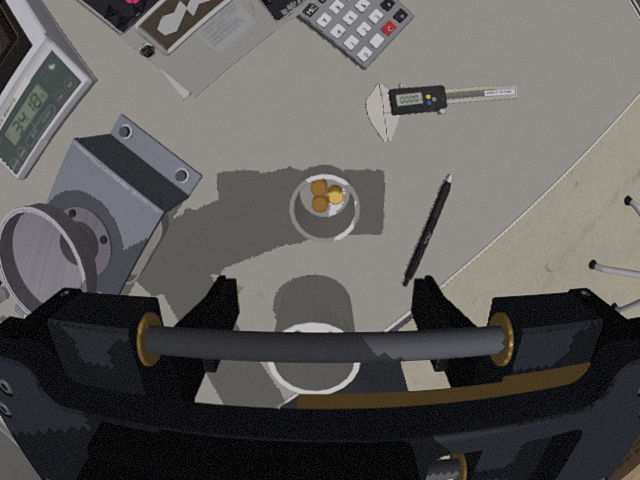

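The small cup with tablets is at about (325,207), its rim spanning 290 to 360. The big cup is behind at (314,357), clear of the jaws' line.

```bash
python3 - <<'E'
from h import *
c=cap('wrist');s=c['s'];t=np.array(s['tcp_pos']);g=cv2.cvtColor(c['pixels'],cv2.COLOR_RGB2GRAY).astype(int)
m=(g>150).astype(np.uint8);m[:165]=0;m[250:]=0;m[:,:280]=0;m[:,370:]=0
ys,xs=np.nonzero(m);pts=[]
for a in np.radians(np.arange(0,360,6)):   # outermost bright pixel per direction
    for q in np.arange(42,26,-.5):
        u,v=324.5+q*np.cos(a),207.5+q*np.sin(a)
        if m[int(round(v)),int(round(u))]: pts.append(onz(c,u,v,.08)[:2]);break
p=np.array(pts);A=np.c_[2*p,np.ones(len(p))]
for k in range(4):
    x=np.linalg.lstsq(A,(p**2).sum(1),rcond=None)[0];R=np.sqrt(x[2]+x[0]**2+x[1]**2)
    e=abs(np.hypot(*(p-x[:2]).T)-R);k=e<max(.0015,np.median(e)*2);p,A=p[k],A[k]
print(x[:2],R,len(p),'delta',(x[:2]-t[:2])*1e3)
B=[onz(c,u,v,.08)[:2] for u,v in((289.5,207),(360,207),(324.5,241),(324.5,173.5))];print(np.mean(B,0),np.linalg.norm(B[0]-B[1]),np.linalg.norm(B[2]-B[3]))
print(g[207,280:300],g[207,350:370],g[232:248,324],g[165:182,324])
E
```

```text
[ 0.44548112 -0.34318162] 0.031849528440369895 20 delta [ 2.70484632 -1.97221422]
[ 0.4463486  -0.34441496] 0.06390714265462459 0.06309477170787414
[ 91  89  93  89  88  93  90  92  89  95 134 134 135 123  98  74  76  80
  81  74] [ 84  84  81  78  85 122 165 137 131 125 110  91  87  86  87  91  88  88
  91  87] [ 86  85  87  83  85  83 115 135 131 134 132 139 141 140 140 140] [ 81  81  86  87  89  84  84  87  96 147 193 193 194 164 109  75  70]
```

```bash
python3 -m jog '1 3.2 -2.5 -50 0;1 0 0 -60 0;1 0 0 -60 0;1 0 0 -40 0;1 0 0 -14 0'; python3 -m jog '1 0 0 0 0;0.5 0 0 0 0;0.5 0 0 0 0;0.5 0 0 0 0;0.5 0 0 0 0';python3 -m jog '0.5 0 0 0 0;0.5 0 0 0 0;0.5 0 0 0 0'
```

```text
time_s: 16.3
tcp_pos: [0.4445, -0.3435, 0.0272]
ee_rot: [[0.732, -0.681, -0.004], [-0.681, -0.732, 0.002], [-0.004, 0.002, -1.0]]
wrist_force: [0.3, -0.4, 0.4]
gripper_width: 0.997
gripper_force: 0.0
time_s: 16.92
tcp_pos: [0.4461, -0.3451, 0.0305]
ee_rot: [[0.731, -0.682, 0.002], [-0.682, -0.731, -0.001], [0.002, -0.001, -1.0]]
wrist_force: [-0.1, 0.3, 2.8]
gripper_width: 0.699
gripper_force: 29.8
time_s: 17.3
tcp_pos: [0.4461, -0.3451, 0.0305]
ee_rot: [[0.731, -0.682, 0.002], [-0.682, -0.731, -0.001], [0.002, -0.001, -1.0]]
wrist_force: [-0.1, 1.6, 5.9]
gripper_width: 0.696
gripper_force: 29.8
```

```bash
python3 -m jog '0.5 0 0 40 0;0.5 0 0 60 0;0.5 0 0 60 10.5;0.5 0 0 25 10.5;0.5 11 15.7 0 10.5'; python3 -m jog '0.5 12.8 18.3 0 10.5;0.5 12.8 18.3 0 10.5;0.5 12.8 18.3 0 10.5;0.5 12.8 18.3 0 10.5;0.5 12.8 18.3 0 10.5';python3 -m jog '0.5 13 18.3 0 10.5;0.5 0 0 0 0;0.5 0 0 0 0;0.5 0 0 0 0'
python3 - <<'E'
from h import *
c=cap('wrist','w7.png');s=c['s'];print(s['tcp_pos'],np.degrees(np.arctan2(s['ee_rot'][1,0],s['ee_rot'][0,0])),s['joints'])
print(proj(c,[.6058,-.128,.162]))
E
```

```text
time_s: 17.92
tcp_pos: [0.4567, -0.3299, 0.2168]
ee_rot: [[0.981, -0.196, 0.004], [-0.196, -0.981, -0.002], [0.004, 0.001, -1.0]]
wrist_force: [-0.3, 0.5, -2.7]
gripper_width: 0.697
gripper_force: 29.8
time_s: 18.55
tcp_pos: [0.5199, -0.2368, 0.2134]
ee_rot: [[0.751, 0.66, -0.002], [0.66, -0.751, 0.001], [-0.001, -0.002, -1.0]]
wrist_force: [0.5, 0.6, -1.0]
gripper_width: 0.699
gripper_force: 29.8
time_s: 19.05
tcp_pos: [0.5328, -0.2199, 0.2143]
ee_rot: [[0.624, 0.781, -0.001], [0.781, -0.624, 0.0], [-0.0, -0.001, -1.0]]
wrist_force: [-0.8, -0.1, -1.6]
gripper_width: 0.697
gripper_force: 29.8
[ 0.5327725  -0.21986869  0.21428983] 51.385074928483526 [-6.33085363e+00  1.80381984e+01 -7.97201179e+00 -4.42131136e-03
 -6.40332683e+01  1.47717859e+02]
[323.2498175   59.08902367]
```

View pics/w7.png

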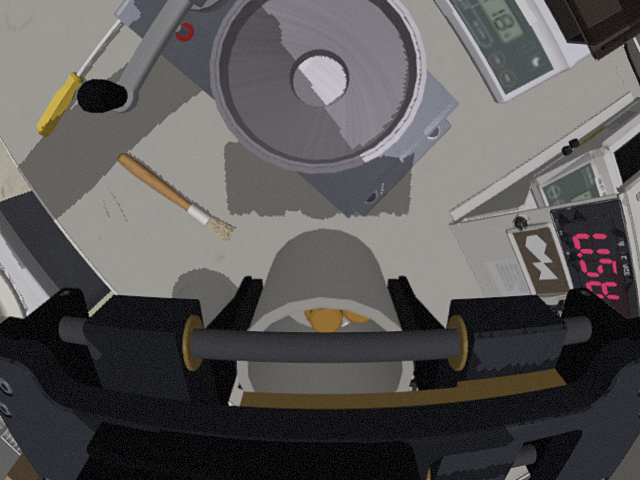

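That was my eleventh picture, one over the limit of 10, so I take no more views and work by numbers from here. The picture shows the throat at (319,80) fully covered by the blade, and the hopper rim spanning 210 to 427 with its near edge at (318,174).

```bash
python3 - <<'E'
from h import *
c=cap('wrist');s=c['s'];t=np.array(s['tcp_pos']);x=s['ee_rot'][:,0];y=s['ee_rot'][:,1]
L,R,B=[onz(c,u,v,.162) for u,v in((210,75),(427,75),(319,174))]
print(L,R,np.linalg.norm(L-R));M=(L+R)/2
for n,p in(('L',L),('R',R),('B',B),('exp',np.array([.6058,-.128,.162]))): print(n,(p-t)@x*1e3,(p-t)@y*1e3)
# throat on blade
T=onz(c,319,80,.07);print('throat',T,(T-t)@x*1e3,(T-t)@y*1e3)
E
```

```text
[ 0.55272281 -0.09343612  0.162     ] [ 0.64657997 -0.16912492  0.162     ] 0.12057346699062035
L 111.24074530688796 -63.38522883529757
R 110.65855843851686 57.186822868539416
B 53.298204197141764 -2.6225543226477925
exp 117.34977306676325 -0.34136253551636264
throat [ 0.60151349 -0.12758443  0.07      ] 115.01875899121954 -3.9132660848833445
```

```bash
python3 -m jog '0.5 -2.3 1.9 -15 0;0.5 0 0 -15 0;0.5 6.2 7.8 0 0;0.5 6.2 7.8 0 0;0.5 0 0 0 0'; python3 -m jog '0.5 3.7 4.7 0 0;0.5 3.7 4.7 0 0;0.5 0 0 0 0'; python3 -m jog '0.5 3.7 4.7 0 0;0.5 3.7 4.7 0 0;0.5 0 0 0 0'
```

```text
time_s: 19.77
tcp_pos: [0.5446, -0.2011, 0.1849]
ee_rot: [[0.621, 0.783, 0.001], [0.783, -0.621, -0.0], [0.001, 0.001, -1.0]]
wrist_force: [0.4, 0.2, -1.0]
gripper_width: 0.697
gripper_force: 29.8
time_s: 20.15
tcp_pos: [0.548, -0.1959, 0.1854]
ee_rot: [[0.623, 0.782, -0.007], [0.782, -0.623, -0.006], [-0.009, -0.002, -1.0]]
wrist_force: [-6.4, -11.9, 0.9]
gripper_width: 0.696
gripper_force: 29.7
time_s: 20.52
tcp_pos: [0.5529, -0.1879, 0.187]
ee_rot: [[0.623, 0.782, -0.012], [0.782, -0.623, -0.008], [-0.014, -0.005, -1.0]]
wrist_force: [-12.8, -13.6, 10.1]
gripper_width: 0.69
gripper_force: 30.0
```

```bash
cat > look.py <<'E'
from h import *
c=cap('wrist');s=c['s'];t=np.array(s['tcp_pos'])
x=s['ee_rot'][:,0];hsv=cv2.cvtColor(c['pixels'],cv2.COLOR_RGB2HSV)
m=cv2.inRange(hsv,(10,110,80),(35,255,255));m[:,:215]=0;m[:,430:]=0;m[375:]=0
n,l,st,ce=cv2.connectedComponentsWithStats(m)
print('orange',[(st[i,:5].tolist()) for i in range(1,n) if st[i,4]>15])
b=cap('scene');hs=cv2.cvtColor(b['pixels'],cv2.COLOR_RGB2HSV)
mm=cv2.inRange(hs,(10,110,80),(35,255,255));n,l,st,ce=cv2.connectedComponentsWithStats(mm)
print('scene orange',[(st[i,:5].tolist()) for i in range(1,n) if st[i,4]>5])
# bright (cup) column profile in the wrist view: rows of edges at the middle column
g=cv2.cvtColor(c['pixels'],cv2.COLOR_RGB2GRAY).astype(int)
print('hue col320',[int(g[v,318:323].mean()) for v in range(150,335,5)])
# position of the pivot relative to hopper: forward and height over rim
H=np.array([.6009,-.1294]);print('pivot fwd of rim',60+(t[:2]-H)@np.array([.624,.781])*1e3-0,'above rim',(t[2]+.011-.162)*1e3,'F',s['wrist_force'])
E
python3 look.py; python3 -m jog '0.5 3.7 4.7 0 0;0.5 3.7 4.7 0 0;0.5 0 0 0 0'; python3 look.py
```

```text
orange [[304, 306, 73, 27, 1485]]
scene orange [[318, 180, 3, 2, 6], [245, 254, 32, 17, 244], [283, 291, 25, 27, 124], [400, 467, 3, 3, 7]]
hue col320 [117, 90, 88, 104, 104, 104, 104, 103, 106, 107, 104, 104, 105, 102, 102, 102, 99, 77, 78, 118, 97, 91, 91, 92, 91, 91, 93, 92, 91, 120, 144, 142, 117, 120, 119, 112, 121]
pivot fwd of rim -15.624645189728682 above rim 36.018193539848475 F [-12.79443135 -13.58078711  10.06614177]
time_s: 21.0
tcp_pos: [0.5621, -0.1766, 0.1877]
ee_rot: [[0.623, 0.783, -0.008], [0.782, -0.623, -0.005], [-0.009, -0.003, -1.0]]
wrist_force: [-11.6, -5.1, 11.6]
gripper_width: 0.689
gripper_force: 30.0
orange [[302, 304, 76, 29, 1495], [306, 363, 32, 8, 192]]
scene orange [[318, 180, 3, 2, 6], [411, 228, 5, 3, 6], [245, 254, 32, 17, 236], [284, 291, 24, 27, 123], [400, 467, 3, 3, 7]]
hue col320 [118, 116, 116, 119, 118, 103, 78, 102, 103, 104, 105, 107, 108, 106, 106, 105, 103, 104, 105, 105, 107, 87, 79, 79, 121, 87, 83, 83, 81, 156, 152, 96, 131, 130, 130, 130, 134]
pivot fwd of rim -1.1253657957110619 above rim 36.66966628590151 F [-11.59122409  -5.14597814  11.6165094 ]
```

```bash
cat > tilt.py <<'E'
from h import *
c=cap('wrist');s=c['s'];R=np.array(s['ee_rot']);P=np.array(s['tcp_pos'])+[0,0,.011]
f=np.array([*R[:2,0],0]);up=np.array([0,0,1.])
g=cv2.cvtColor(c['pixels'],cv2.COLOR_RGB2GRAY).astype(int)
def row(a,b,th,lat=0): # a along cup axis from pivot, b towards front wall
    k=np.radians(th);ax=f*np.sin(k)+up*np.cos(k);fr=f*np.cos(k)-up*np.sin(k)
    return proj(c,P+a*ax+b*fr+lat*np.array([*R[:2,1],0])).round().astype(int)
print('th: front lip, back lip, base front corner, mouth sides')
for th in range(0,121,15): print(th,row(.0385,.031,th),row(.0385,-.031,th),row(-.0415,.031,th),row(.0385,0,th,.031))
print('col 322 rows 100..375:',[int(x) for x in g[100:376:3,320:325].mean(1)])
print('F',s['wrist_force'],'pos',s['tcp_pos'])
E
python3 tilt.py
```

```text
th: front lip, back lip, base front corner, mouth sides
0 [323 297] [323 430] [324 223] [409 371]
15 [323 259] [323 424] [324 240] [412 347]
30 [323 230] [323 408] [324 260] [413 318]
45 [323 213] [322 381] [324 282] [411 290]
60 [323 205] [322 345] [324 305] [408 265]
75 [324 206] [322 304] [324 328] [404 246]
90 [324 214] [323 265] [324 351] [399 235]
105 [324 227] [323 235] [324 373] [395 230]
120 [324 244] [323 215] [324 393] [391 232]
col 322 rows 100..375: [127, 126, 118, 96, 84, 83, 80, 123, 121, 119, 120, 121, 121, 119, 119, 123, 121, 120, 118, 116, 116, 115, 119, 118, 116, 113, 79, 76, 103, 104, 106, 104, 108, 107, 106, 107, 105, 107, 105, 105, 105, 104, 103, 105, 103, 105, 105, 105, 107, 105, 108, 108, 78, 78, 78, 81, 80, 113, 100, 83, 82, 84, 84, 82, 146, 156, 154, 151, 116, 116, 115, 116, 115, 91, 116, 117, 116, 101, 41, 50, 53, 56, 62, 61, 63, 63, 60, 53, 129, 108, 131, 152]
F [-10.59377226  -6.54515025  12.36137625] pos [ 0.56215523 -0.17657264  0.18766404]
```

```bash
cat > asc.py <<'E'
from h import *
import sys
def show(c,u0,u1,v0,v1,su,sv):
    p=c['pixels'];g=cv2.cvtColor(p,cv2.COLOR_RGB2GRAY);h=cv2.cvtColor(p,cv2.COLOR_RGB2HSV)
    o=cv2.inRange(h,(10,110,80),(35,255,255))
    for v in range(v0,v1,sv):
        print('%3d '%v+''.join('o' if o[v:v+sv,u:u+su].mean()>100 else ' .:-=+*#%@'[min(9,int(g[v:v+sv,u:u+su].mean()/18))] for u in range(u0,u1,su)))
if __name__=='__main__':
    a=sys.argv;show(cap(a[1]),*map(int,a[2:8]))
E
python3 asc.py wrist 210 440 150 400 3 6
```

```text
150 ++---++++++++++++++++++++++=-*******************-=++###################+---@%
156 *+---=++++++++++++++++++++++-=*****************=-+++*##################+---@@
162 *+---=++++++++++++++++++++++===***************=-=++++*################*=---@%
168 +*---=++++++++++++++++++++++++==++*********++==++++++++*##############+=---@%
174 +*=---++++++++++++++++++++++++++====++++=====+++++++++++++++****######+---=@%
180 **=---=++++++++++++++++++++++++++++++=+++++++++++++++++++++++++++++**+=---%@@
186 ***=---+++++++++++++++++++++++++++++++*+++++++++++++++++++++++++++++++---=@%@
192 ***+---=+++++++++++++++++++++++++++++++++*+++++++++++++++++++++++++++=---#%@@
198 %***=---=+++++++++++++++++++++++++++++++++++++++++++++++++++++++++++=---=***+
204 %#***=---=++++++++++++++++++++++++++++++*++++++++++++++++++++++++++=---=***+*
210 %%#***=--==+++++++++++++++++++++++++++++*+++++++++++++++++++++++++=---=****%%
216 %%%#***+=-===+++++++++++++++++++++++++++*++++++*++++++++++++++++=----+***#%%%
222 %%%%%***+======++++++++++++++++++++*++++++++++++++++++++++++++===--=****#%%%%
228 %%%%%%****+======+++++++++++++
[... 1643 characters left out ...]
--------------------------------------------
354 ::-------------------------------------------------------------------------::
360         :###*=========-=---+**++=ooooooo=+++++++*+---===========####.        
366         -%%%*===============+*#%%#ooooo#%%%%%##*+===============#%%%.        
372         +%%%+===================+****###***+====================*%%%-       .
378         =%%%+===================================================*%%%-        
384 .       =#%%#===================================================%%%%#      ..
390 .      -+**ooooooooooo=================================oooooooooooooooooooooo
396       .+=+ooooooooooooooooooooooooooooooooooooooooooooooooooooooooooooooooooo
```

```bash
python3 - <<'E'
from h import *
c=cap('wrist');s=c['s'];t=np.array(s['tcp_pos']);R=np.array(s['ee_rot'])
def rel(u,v,z): p=onz(c,u,v,z)-t; return (R.T@p*1e3).round(1)
print('rim near outer',rel(322,273,.162),'inner',rel(322,262,.162),'inner far edge ridge 250',rel(322,250,.162))
print('L/R rim ~row150',rel(215,150,.162),rel(434,150,.162))
for dz in(.03,.0385,.045,.055): print('lip if',dz,'above pivot',rel(322,291,t[2]+.011+dz),'mouth sides at row 306',rel(268,306,t[2]+.011+dz),rel(385,306,t[2]+.011+dz))
print(t,np.array(s['joints']).round(2))
E
```

```text
rim near outer [ 5.3 -0.9 25.6] inner [11.5 -0.8 25.6] inner far edge ridge 250 [18.2 -0.8 25.5]
L/R rim ~row150 [ 70.3 -53.4  25.2] [70.4 54.2 24.9]
lip if 0.03 above pivot [ 28.3  -0.3 -41.2] mouth sides at row 306 [ 22.2 -19.  -41.1] [ 22.3  21.4 -41.2]
lip if 0.0385 above pivot [ 32.6  -0.3 -49.8] mouth sides at row 306 [ 27.  -17.6 -49.7] [ 27.   19.8 -49.8]
lip if 0.045 above pivot [ 35.9  -0.2 -56.3] mouth sides at row 306 [ 30.6 -16.4 -56.2] [ 30.7  18.6 -56.3]
lip if 0.055 above pivot [ 40.9  -0.1 -66.3] mouth sides at row 306 [ 36.2 -14.7 -66.3] [ 36.2  16.7 -66.4]
[ 0.56214948 -0.1765739   0.18767283] [ -1.54  20.64  -8.27   0.34 -61.49 142.88]
```

```bash
python3 -m jog '0.5 0 0 10 0;0.5 -12.5 -15.6 10 0;0.5 -12.5 -15.6 0 0;0.5 0 0 0 0;0.5 0 0 0 0'; python3 asc.py wrist 230 420 170 400 3 6; python3 tilt.py | tail -1
```

```text
time_s: 21.88
tcp_pos: [0.5405, -0.2052, 0.2044]
ee_rot: [[0.623, 0.782, 0.0], [0.782, -0.623, 0.0], [0.0, -0.0, -1.0]]
wrist_force: [0.0, 0.1, -1.4]
gripper_width: 0.689
gripper_force: 30.0
170 +++++*+*++=-==+++++++++++++++++++++++++++++++++++=-=+%@@@@#====+
176 +++++++*++*+======+++++++++++++++++++++++++++====+*%@@@%*====+##
182 ++++++++++****++=======+++++++++++++++++======+++%@@@#+=++===+#%
188 +++++++++++++*****+++====================+++*****++======+==+%%%
194 +++++++++++++++++*********+++++++++++*******+++============++%%%
200 +++++++++++++++++++++++++********+***++++================+++*%%%
206 +++++++++++++++++++++++++++++==========================+++++*%%%
212 ++++++***+++++++++##+++++++++++=====================++++++++#%%%
218 %##%%%%%%#########%%+++++++++++++==============+++*%%%%%##%%%%%%
224 %%%%%%%%%%%%%%%%%%%%%++++++++++++++==========+*##%%%%%%%%%%%%%%%
230 %%%%%%%%%%%%%%%%%%%%%#*+++++++++++++++=====+###%%%%%%%%%%%%%%%%%
236 %%%%%%%%%%%%%%%%%%%%%%%%#*++++++++**#%%#++#%%%%%%%%%%%%%%%%%%%%%
242 **#%%%%%%%%%%%%%%%%%%%%%%%%%%##%%%%%%%%%%%%%%%%%%%%%%%%%%%%%%%%%
248 ##%%%%%%
[... 1163 characters left out ...]
0 ----------------------------------------------------------------
356 ::-=--------------------:------------------------:----------=:::
362   #%##===============+#####*****#########*===============*%#%-  
368  .####==================+*###%%%%%%###*+=================+##%=  
374  :%##*====================================================##%+  
380  -%###===================================================+###*  
386  #%###+==================================================#####-.
392 =%%#--o-ooo-o-o--o--o------o------oo--------o-o-o-oooo-o-o---ooo
398 %%%=o-ooooo-oooooooooooooooooooo-ooo-o-oooooooooo-ooooooo-oooooo
F [ 0.20321178 -0.35395278 -1.08741075] pos [ 0.54071976 -0.20490747  0.20433149]
```

```bash
python3 - <<'E'
from h import *
from scipy.optimize import fsolve
c=cap('wrist');s=c['s'];R=np.array(s['ee_rot']);P=np.array(s['tcp_pos'])+[0,0,.011]
f=np.array([*R[:2,0],0]);up=np.array([0,0,1.]);la=np.array([*R[:2,1],0])
def row(a,b,th,ep,de,lat=0):
    k=np.radians(th);ax=f*np.sin(k)+up*np.cos(k);fr=f*np.cos(k)-up*np.sin(k)
    return proj(c,P+(a*ax+b*fr)-ep/1e3*f+de/1e3*up+lat*la)
for de in(-10,0,10,20):
    x,i,ok,m=fsolve(lambda q:[row(.0385,.031,q[0],q[1],de)[1]-292,row(-.0415,.031,q[0],q[1],de)[1]-271.5],[20,10],full_output=True)
    th,ep=x
    # lateral shape: lip and base points 45 deg round from the front
    print('de',de,'theta,eps',x.round(1),ok,'lip45',row(.0385,.0219,th,ep,de,.0219).round(),'base45',row(-.0415,.0219,th,ep,de,.0219).round())
E
```

```text
de -10 theta,eps [18.1 20.3] 1 lip45 [381. 315.] base45 [361. 287.]
de 0 theta,eps [18.6 15.6] 1 lip45 [385. 317.] base45 [362. 287.]
de 10 theta,eps [19.  10.9] 1 lip45 [390. 319.] base45 [364. 288.]
de 20 theta,eps [19.4  6.2] 1 lip45 [397. 322.] base45 [367. 289.]
```

The arm view shows the cup tilted only about 19 degrees and slid some 10 mm in the jaws. The long pad contact resists turning, so gripping near the cup's lip with just the fingertips should let it pivot freely. I set the cup down on free table first.

```bash
python3 -m jog '0.5 -17 -42 0 0;0.5 -17 -42 0 0;0.5 -17 -41 -25 0;0.5 0 0 -55 0;0.5 0 0 -55 0'; python3 -m jog '0.5 0 0 -25 0;0.5 0 0 -8 0;0.5 0 0 0 0;0.5 0 0 0 0'; python3 -m jog '0.5 0 0 -3 0;0.5 0 0 0 0'; python3 -m jog '0.5 0 0 -2 0;0.5 0 0 0 0'
```

```text
time_s: 22.65
tcp_pos: [0.49, -0.3304, 0.0685]
ee_rot: [[0.623, 0.782, 0.002], [0.782, -0.623, -0.001], [0.001, 0.002, -1.0]]
wrist_force: [0.3, -0.3, -2.4]
gripper_width: 0.688
gripper_force: 30.0
time_s: 23.15
tcp_pos: [0.491, -0.3302, 0.0381]
ee_rot: [[0.622, 0.783, 0.003], [0.783, -0.622, -0.001], [0.001, 0.003, -1.0]]
wrist_force: [0.7, -0.3, -1.3]
gripper_width: 0.689
gripper_force: 30.0
time_s: 23.4
tcp_pos: [0.4898, -0.3299, 0.034]
ee_rot: [[0.623, 0.783, 0.001], [0.783, -0.623, -0.0], [0.0, 0.001, -1.0]]
wrist_force: [0.0, 0.8, -1.3]
gripper_width: 0.691
gripper_force: 30.0
time_s: 23.65
tcp_pos: [0.49, -0.3301, 0.0329]
ee_rot: [[0.622, 0.783, 0.001], [0.783, -0.622, -0.001], [-0.0, 0.001, -1.0]]
wrist_force: [-1.2, 1.5, 4.8]
gripper_width: 0.693
gripper_force: 30.0
```

```bash
python3 -m jog '0.5 0 0 -3 0;0.5 0 0 0 0;1 0 0 0 0;1 0 0 0 0;1 0 0 0 0'; python3 -m jog '1 0 0 20 0;1 0 0 50 0;1 0 0 50 0;1 0 0 50 0;1 0 0 50 0'; python3 -m jog '1 0 0 0 0;1 0 0 0 0;1 0 0 0 0'; python3 asc.py wrist 240 400 140 290 2 4
```

```text
time_s: 24.28
tcp_pos: [0.4897, -0.3299, 0.0282]
ee_rot: [[0.623, 0.783, -0.0], [0.783, -0.623, 0.0], [-0.0, -0.0, -1.0]]
wrist_force: [0.5, 0.6, -0.6]
gripper_width: 0.939
gripper_force: 0.0
time_s: 24.9
tcp_pos: [0.4895, -0.3298, 0.2498]
ee_rot: [[0.623, 0.783, -0.0], [0.783, -0.623, 0.0], [-0.0, -0.0, -1.0]]
wrist_force: [0.6, -0.3, -0.5]
gripper_width: 1.0
gripper_force: 0.0
time_s: 25.28
tcp_pos: [0.489, -0.3295, 0.2466]
ee_rot: [[0.623, 0.782, -0.003], [0.782, -0.623, 0.001], [-0.001, -0.004, -1.0]]
wrist_force: [-0.7, 0.5, 0.8]
gripper_width: 1.001
gripper_force: 0.0
140 ++=+++=++=++++++++++++++++++=++++++++++++++++++++++++++=+*****++++++++++++++++++
144 +=+=++=+++++++++++++++++++++=++++++++++++++++++++++++=+=++++++++++++++++++++++++
148 ++=+++=+++=+++=+++++++++++=+++++++++++++++++++++++++++++++++++++++++++++++++++++
152 +++++=+++++++=+==+++++++=++++++++++++++++++++++++++++++++++**++++++++++=+++++++=
156 +++++++=++++++++++++++==+++++++++++++++++++++++++++++++++++###++++++++++++++++++
160 ++=+++++=+++++++++++=++++++++++++++++++++++++++++++++++++++###++++++++++++++++++
164 +++++
[... 2010 characters left out ...]
####################
260 ############################@@@#+===++++++++++=+=====+%@@%########%#############
264 #############################%@@@#+==++++=++=++====*%@@@%######%################
268 ###############################%@@@@@#**+++++***#@@@@%############*****##*######
272 #########%########################%%@@@@@@@@@@@@@%%%#########**#*#%%%%%%%%######
276 ###############%##########################%%###########%###*#%%%%%%%%%%%%%%%%*##
280 ######################################################***#%%%%%%%%%%%%%%%%%###%#
284 #####################################################*###%%%####%%#*##%%####%%%%
288 ###########%##########################################%%%%%%%%%%%%%%%####**++%%#
```

```bash
python3 - <<'E'
from h import *
c=cap('wrist');s=c['s'];t=np.array(s['tcp_pos']);R=np.array(s['ee_rot'])
B=[onz(c,u,v,.08) for u,v in((290,240),(360,240),(325,275.5))]
m=(B[0]+B[1])/2;print(np.linalg.norm(B[0]-B[1]),m,'bottom-based',B[2]+.031*R[:,0])
e=(B[2]+.031*R[:,0]-t);print('tool rel',(R.T@e*1e3).round(1),(R.T@(m-t)*1e3).round(1),'world',(e*1e3).round(1),t)
E
```

```text
0.0638737922009146 [ 0.4739286  -0.34913685  0.08      ] bottom-based [ 0.47121567 -0.35258266  0.07996878]
tool rel [-29.    0.9 166.8] [-24.6   0.8 166.7] world [ -17.9  -23.  -166.7] [ 0.48911213 -0.32959723  0.2467182 ]
```

```bash
python3 -m jog '1 -16.2 -21.6 -40 0;1 0 0 -60 0;1 0 0 -50 0;1 0 0 -21 0;1 0 0 0 0'; python3 -m jog '1 0 0 0 0;1 0 0 0 0;0.5 0 0 0 0;0.5 0 0 0 0;0.5 0 0 0 0'; python3 -m jog '0.5 0 0 0 0;0.5 0 0 0 0;0.5 0 0 0 0'
```

```text
time_s: 26.0
tcp_pos: [0.4719, -0.3509, 0.0749]
ee_rot: [[0.623, 0.782, -0.006], [0.782, -0.623, 0.002], [-0.002, -0.006, -1.0]]
wrist_force: [0.1, 0.1, 1.3]
gripper_width: 1.002
gripper_force: 0.0
time_s: 26.62
tcp_pos: [0.4735, -0.3515, 0.0778]
ee_rot: [[0.623, 0.783, 0.0], [0.783, -0.623, -0.0], [0.0, 0.0, -1.0]]
wrist_force: [-0.2, -0.5, -0.0]
gripper_width: 0.744
gripper_force: 0.0
time_s: 27.0
tcp_pos: [0.4731, -0.3513, 0.0777]
ee_rot: [[0.623, 0.783, -0.001], [0.783, -0.623, 0.0], [-0.0, -0.001, -1.0]]
wrist_force: [-1.6, 1.6, 3.4]
gripper_width: 0.695
gripper_force: 30.0
```

```bash
python3 -m jog '0.5 0 0 30 0;0.5 0 0 60 0;0.5 0 0 59 0;0.5 15 34 0 0;0.5 15 34 0 0'; python3 -m jog '0.5 15 34 0 0;0.5 15.7 35 0 0;0.5 0 0 0 0;0.5 0 0 0 0'; python3 asc.py wrist 210 440 150 330 3 6
```

```text
time_s: 27.62
tcp_pos: [0.504, -0.2829, 0.2268]
ee_rot: [[0.624, 0.781, 0.002], [0.781, -0.624, 0.0], [0.002, 0.002, -1.0]]
wrist_force: [-0.0, 1.1, -2.4]
gripper_width: 0.685
gripper_force: 29.9
time_s: 28.12
tcp_pos: [0.5341, -0.2145, 0.226]
ee_rot: [[0.622, 0.783, -0.001], [0.783, -0.622, 0.0], [-0.0, -0.001, -1.0]]
wrist_force: [-0.9, 0.3, -2.3]
gripper_width: 0.69
gripper_force: 30.0
150 %%%%%#+++++++++****+===+++++++++++++++++++++++++++++===*%@@@%*##**#*######%%%
156 %%%%%#++++++++++++***++====+++++++++++++++++++++===+#@@@@@*===*+===*####%%%%%
162 %%%%%%+++++++++++++++*****++========++========+++***#@%#+=========+###%%%%%%%
168 %%%%%%+++++++++++++++++++*********+++++++++*****++++==============+#%%%%%%%%%
174 %%%%%%++++++++++++++++++++++++++++**++++++++++===================+#%%%%%%%%%%
180 %%%%%%*++++++++++++++++++++++++++==============================+++%%%%%%%%%%%
186 %%%%%%*++++++++++++++++++++++++++++===========================++++%%%%%%%%%%%
192 %%%%%%#++++++++++++++++++++++++++++++======================++++++*%%%%%%%%%%%
198 %%%%%%*++++++++++++++++++++++++++++++++=========
[... 1034 characters left out ...]
=+###*====++oo*ooooooooo%oooooooo+=====*###+==- .=%%%%%%%%%%%
282 ++++++++++-     .*##*====++++*##ooooooo#%##ooo++++======*##*..    =%%%%%%%%%%
288 +++++++++:      =##*=====+++++++++****#****+++++++=======*##:      +%%%%%%%%%
294 +++++++=:       -##======+++++++++++++++++++++++++========##.       +%%%%%%%%
300 ++++++-         :#*=====+++++++++++++++++++++++++++=======#*         .+%%%%%%
306 ++++-.          .#*=====+++++++++++++++++++++++++++=======#*           :*%%%%
312 ++-.             ##=====+++++++++++++++++++++++++++======+#=             :*%%
318 =.       .       +#+==+++++++++++++++++++++++++++++=+====*@=               -#
324                  *##+=+++++++++++++++++++++++++++++++===*#%+
```

```bash
python3 -m jog '0.5 6.2 7.8 0 0;0.5 6.2 7.8 0 0;0.5 3.6 4.5 1.5 0;0.5 3.6 4.5 2 0;0.5 3.6 4.5 2 0'; python3 -m jog '0.5 3.6 4.5 1.5 0;0.5 7.5 9.4 -0.7 0;0.5 0 0 0 0;0.5 0 0 0 0';  python3 asc.py wrist 210 440 150 330 4 8; python3 tilt.py | tail -1
```

```text
time_s: 28.8
tcp_pos: [0.5567, -0.1853, 0.2317]
ee_rot: [[0.623, 0.782, -0.002], [0.782, -0.623, 0.0], [-0.001, -0.002, -1.0]]
wrist_force: [-2.6, -2.9, -2.3]
gripper_width: 0.687
gripper_force: 30.0
time_s: 29.3
tcp_pos: [0.5686, -0.171, 0.2333]
ee_rot: [[0.622, 0.783, 0.001], [0.783, -0.622, 0.001], [0.001, 0.0, -1.0]]
wrist_force: [-3.5, -0.1, 1.2]
gripper_width: 0.686
gripper_force: 30.0
150 ++++**=-+++++++++++++=+***********=++*##########=-@@#+*%%%
158 %*==*+--+++++++++++++=+***********=++++++***####=-%@*=+##%
166 %%%***--++++++++++++++=+*********==+++++++++++++=-%@*==###
174 %%%%*+=-=++++++++++++++===+++++==+++++++++++++++--*#+=+##%
182 %%%%#*+-=++++++++++++++++++++++++++++++++++++++=-=**==+%%#
190 %%%%%**=-=+++++++++++++++++++++++++++++++++++++--+*+==##%%
198 %%%%%**+=-=+++++++++++++++++++++++++++++++++++=-+*+==+%%%%
206 %%%%%%#**=-=++++++++++++++++++++++++++++++++=--+*+=+#%%%%%
214 %%%%%%%%*+====+++++++++++++++++++++++++++++=-=+*++%%%%%%%%
222 %%%%%%%%%#*+====+++++++++++++++++++++++++===+*+*#%%%%%%%%%
230 %%%%%%%%%%%#*++====++++++++++++++++++=====+***#%%%%%%%%%%%
238 %%%%%%%%%%%%%#**++=====++*******++=====++**##%%%%%%%%%%%%%
246 %%%%%%%%%%%%%%%%#*****#%%########%%##**###%%%%%%%%%%%%%%%%
254 #*#%%%%%%%%%%%%%%%%%##*++++++++++++*#%%#%%%%%%%%%%%%%%%%%%
262 @@%#*##%%%%%%%%%%%#+++++***ooooo++++++*#%%%%%%%%%%%%%%%%%%
270 %%%%%%###*#%%%%%#++++*#%%%*oooooo##+++++*%%%%%%*#%%%%%%%%%
278 %%%%%%%#: ...#%#+==+#%%%%%*oooooooooo====+%%=..  =%%%%%%%%
286 %%%%%%%:   .:%#===+%%#oooooooooooooooo+===+%*     +%%%%%%%
294 %%%%%#:     :%+===###ooooooooooooooooo*====#*      =%%%%%%
302 ##%#-       :%====ooooooooo#####ooooooo====**       .+%%%%
310 ++:         :%====oooooo#*oo#%#ooooooo+====**    .    .*%%
318 -           :%+====*ooooooooooooooooo#=====##           :*
326 ............:*+----=***ooooooooooooo+=----=%#.............
F [-2.8996331  -0.48609291  2.22874705] pos [ 0.56854965 -0.17115235  0.23326959]
```

```bash
cat > t2.py <<'E'
from h import *
c=cap('wrist');s=c['s'];R=np.array(s['ee_rot']);P=np.array(s['tcp_pos'])+[0,0,-.003]
f=np.array([*R[:2,0],0]);up=np.array([0,0,1.])
def row(a,b,th):
    k=np.radians(th);ax=f*np.sin(k)+up*np.cos(k);fr=f*np.cos(k)-up*np.sin(k)
    return int(proj(c,P+a*ax+b*fr)[1])
print('th front lip, back lip, floor front, floor mid, base corner')
for th in range(0,121,10): print(th,row(.005,.031,th),row(.005,-.031,th),row(-.071,.028,th),row(-.071,0,th),row(-.075,.031,th))
d=np.array([.623,.782]);e=s['tcp_pos'][:2]-np.array([.5656,-.1744]);print('X',e@d*1e3,'lat',(e@np.array([.782,-.623]))*1e3,'Z',(P[2]-.162)*1e3,'F',s['wrist_force'])
E
python3 t2.py
```

```text
th front lip, back lip, floor front, floor mid, base corner
0 244 360 208 250 202
10 239 364 226 268 221
20 236 367 244 286 240
30 236 368 263 305 260
40 237 367 282 323 280
50 241 363 302 341 300
60 245 358 321 359 320
70 251 350 341 377 341
80 259 340 360 393 360
90 267 328 378 409 380
100 276 315 396 422 398
110 285 301 412 435 416
120 294 287 428 444 433
X 4.307440904544764 lat 0.352423708128337 Z 68.23622717069583 F [-4.00591334 -0.05410509  1.12530226]
```

The tip grip pivots as planned: the cup is at about 30 degrees at X=4, Z=68, as computed. I continue the arc.

```bash
python3 -m jog '0.5 7.4 9.2 -1 0;0.5 6.9 8.6 -4 0;0.5 6.9 8.6 -5.6 0;0.5 5.5 6.9 -8 0;0.5 5.5 6.9 -8.5 0'; python3 t2.py | tail -1; python3 -m jog '0.5 0 0 0 0;0.5 3.9 4.9 -10.3 0;0.5 0 0 0 0'; python3 t2.py | tail -1;  python3 asc.py wrist 210 440 60 330 4 8
```

```text
time_s: 30.08
tcp_pos: [0.6036, -0.13, 0.2069]
ee_rot: [[0.622, 0.783, 0.007], [0.783, -0.622, 0.0], [0.004, 0.005, -1.0]]
wrist_force: [-0.8, -0.4, 4.3]
gripper_width: 0.688
gripper_force: 30.0
X 58.38967559525556 lat 2.005045018911728 Z 41.854367525811206 F [-0.75477323 -0.36067196  4.27213675]
time_s: 30.5
tcp_pos: [0.6068, -0.1256, 0.1962]
ee_rot: [[0.622, 0.783, 0.005], [0.783, -0.622, 0.001], [0.004, 0.004, -1.0]]
wrist_force: [1.7, 3.0, 5.2]
gripper_width: 0.685
gripper_force: 30.0
X 63.83333739664231 lat 1.7757754479785683 Z 31.161921711971768 F [1.73252416 2.96415226 5.16758927]
 60 ==========++***#%@@@@@@@@@@@@@@@@@@%%@@%@@@@@@@@%##@@%#*++
 68 =============++++#%@@@@@@@@@@@@@@@@@@@@@@@@@@@@%%%#%@%++*+
 76 ===============+++*#%@@@@%@@@@@@@%@@@@@@@@@@@@@@@@%%#@@++*
 84 ==================++*#%@@%%@@@@@@@@@@@@@@@@@@@@@@@@@%#%@++
 92 ====================++*#@%@@@@@@@@@@@@@@@@@@@@@@@@@@@%%%@*
100 ======================++*%@@@%@@@@@@@@@@@@@@@@@@@@@@@@%%%@
108 *+======================++#%@@@@@@@@@@@@@@@@@@@@@@@@@@%%%%
116 +*+=======================++*%@%%@%@@@@@@@@@@@@@@@@@@@@@%%
1
[... 936 characters left out ...]
*+===+#
244 *+**+=++++++++++++++==***********=-++++*+++++++++=+**===+#
252 @#*+-=+++++++++++++++===+*****++==+++++++++++++++==**++*##
260 @#*+-=++++++++++++++++===========+++++*++++++++++=-+**##%%
268 @**=-=++++++++++++++++++++++++++**+++++++++++++++=-+**%%%%
276 %**=-=++: .::=+#*+++****########****++**++++-::  :-+*#%%@@
284 @#*+--=:   . =##***#####%%%%%%%%%%####***+++....  -**#@%@@
292 @%**=-:   .. =****######%%%%%%%%%%######****.  .   =*%@@@@
300 %%%*-.   .  .+++**######%%%%%%%%%#######****:  ..   -#@@@@
308 %@*.   ...  =*++**######%%%%%%%%%######***+++    .    -%@@
316 +:         .+*++**######%%%%%%%%%######***++*:    .    .=%
324 ....  ......-**+**#####%%%%%%%%%%#####***++++:...... .....
```

```bash
python3 -m jog '0.5 2.2 2.8 -11 0;0.5 1 1.3 -11 0;0.5 0 0 0 0;0.5 0 0 0 0'; python3 t2.py | tail -4;  python3 asc.py wrist 210 440 180 330 4 8; python3 look.py | head -2
```

```text
time_s: 31.1
tcp_pos: [0.6099, -0.1214, 0.174]
ee_rot: [[0.622, 0.783, 0.006], [0.783, -0.622, 0.001], [0.004, 0.004, -1.0]]
wrist_force: [3.3, 4.5, 3.8]
gripper_width: 0.687
gripper_force: 30.0
100 276 314 396 423 399
110 285 300 413 435 416
120 295 287 428 445 433
X 69.09005396720754 lat 1.6305563709931155 Z 8.964015549464992 F [3.27799964 4.5433692  3.81313134]
180 =========================================+**********#@@@@@
188 ===========================================+*******+#@@@@@
196 =================++++************+++++=====+++******#@@@@@
204 ============++*********++++++++*********+++=+==+***+%@@@@@
212 =========++****++++++========+++++=++++*****++===+++%%@@@@
220 =======+****++++++++++++=++======++++++++++****+=*==+*%%@@
228 ====+****+++++++++++++ooo=++++==++++++++++++++****===++*@@
236 ===+***++++++++++++++ooooo******++++++++++++++++***++===+%
244 ==***++++++++++++++++ooooo+*******+++++++++++++++***+=====
252 +***=+++++++++++++++=*ooooo*******+++++++++++++++++**+====
260 ***-+++++++++++++++==+***********+==++++++++++++++=+**+===
268 **==++++++++++++++++===+*******+===++++++++++++++++=+****#
276 *+-=++++: .::=+++++++=============++++++++++-::  =+=-***##
284 *=-=+++:  .  -+*++++++++=======++*++++++++++.     ==-+**%%
292 *=-=++:   .. -**++*****##########****++*#+++.  .   --=**%%
300 *=---.   ...:=+**#####%%%%%%%%%%%%%%####*+++. ...   .=**%@
308 *=:.   . ...++++**###%%%%%%%%ooooo*#####**++=:  ..    :*@@
316 +.     ..   =*###*##########oooooooo#********-  ...     =%
324 ......... ..=**####%%%%%%%%%%%%%%%%%%%%%####*....... .....
orange [[306, 221, 30, 24, 471], [323, 305, 34, 17, 446]]
scene orange [[318, 180, 3, 2, 6], [245, 254, 32, 17, 253], [283, 291, 25, 27, 120], [400, 467, 3, 3, 7]]
```

```bash
python3 -m jog '0.5 0.6 0.8 -2 0;0.5 0 0 0 0;0.5 0 0 0 0;0.5 0 0 0 0;0.5 0 0 0 0'; python3 look.py | head -1; python3 -m jog '0.5 0 0 4 0;0.5 0 0 -4 0;0.5 0 0 4 0;0.5 0 0 -4 0;0.5 0 0 0 0'; python3 look.py|head -1;  python3 asc.py wrist 210 440 180 330 4 8
```

```text
time_s: 31.92
tcp_pos: [0.61, -0.1211, 0.1721]
ee_rot: [[0.622, 0.783, 0.004], [0.783, -0.622, 0.0], [0.003, 0.003, -1.0]]
wrist_force: [3.6, 3.7, 3.7]
gripper_width: 0.691
gripper_force: 30.0
orange [[307, 236, 42, 43, 1168]]
time_s: 32.65
tcp_pos: [0.6077, -0.1218, 0.1712]
ee_rot: [[0.623, 0.782, -0.002], [0.782, -0.623, -0.0], [-0.001, -0.001, -1.0]]
wrist_force: [-0.6, 0.4, 2.0]
gripper_width: 0.692
gripper_force: 30.0
orange [[309, 233, 43, 44, 1187]]
180 ==========================================+*#********%@@@@
188 ========================+++++++=============+*#******%@@@@
196 ================+++*******************++====+++******%@@@@
204 ============++*******++++++++++++++****#**+++====++**@@@@@
212 =========+*****++++++++++======++++++++++*****+==+*++#%@@@
220 =======+***+++++++++++++===========+++++++++****+*+==+*#%@
228 ====+****+++++++++++=====+++++++=++++++++++++++****+===++@
236 ===+***++++++++++++++++***oooooo*++++++++++++++++***+====+
244 ==***++++++++++++++++******oooooooo++++++++++++++++***+===
252 +***==++++++++++++++=+****ooooooooo=+++++++++++++++=***+==
260 ***==+++++++++++++++==+**ooooooooo=-++++++++++++++++=***==
268 **+-+++++++++++++++++===+ooooo*++===++++++++++++++++==****
276 **-=++++: .::=++++++++=============+++++++++-:: .=++=-***#
284 *+-=+++:  .. -+++++++++++======+++*+++++++++...   =+=-+**%
292 *=--++:    . -**++++***************++++*#*++. .    ==-=**#
300 *=---.   .. :=++**####%%%%%%%%%%%%%%###**+++. ...   .-=**%
308 *+:.   ... .+******###%%%%%%%%%%%%%%####**+++-  .     :+*@
316 +:     ...  =*###########%%%%%%%############*:.  ..     -%
324 ... ........=**####%%%%%%%%%%%%%%%%%%%%%####*.. .... .....
```

```bash
python3 -m jog '0.5 -3.2 -4.1 -2 0;0.5 -3.2 -4.1 -1.5 0;0.5 0 0 0 0;0.5 0 0 5 0;0.5 0 0 -5 0'; python3 t2.py|tail -1; python3 look.py | head -1; python3 -m jog '0.5 3 3.8 0 0;0.5 -3 -3.8 0 0;0.5 3 3.8 0 0;0.5 -3 -3.8 0 0;0.5 0 0 0 0'; python3 t2.py|tail -3;python3 look.py|head -1;  python3 asc.py wrist 210 440 200 330 4 8
```

```text
time_s: 33.42
tcp_pos: [0.6033, -0.1292, 0.169]
ee_rot: [[0.622, 0.783, 0.004], [0.783, -0.622, 0.001], [0.003, 0.003, -1.0]]
wrist_force: [2.2, 5.9, 5.5]
gripper_width: 0.689
gripper_force: 30.0
X 58.79880976971396 lat 1.2899305338572065 Z 4.035886399885613 F [2.18496278 5.92545525 5.54770754]
orange [[307, 222, 44, 47, 1270]]
time_s: 34.2
tcp_pos: [0.6035, -0.1291, 0.1686]
ee_rot: [[0.622, 0.783, 0.004], [0.783, -0.622, 0.001], [0.003, 0.003, -1.0]]
wrist_force: [3.6, 4.2, 3.5]
gripper_width: 0.691
gripper_force: 30.0
110 285 301 413 435 416
120 295 287 428 445 433
X 59.07614686751491 lat 1.3858161663779647 Z 3.5738579864991458 F [3.56271235 4.19554818 3.46330378]
orange [[292, 222, 58, 54, 1906], [317, 282, 33, 29, 792]]
200 ======+*****+++++++++++==+=====++++=+++++++*%@@#+=*+*@@@@@
208 ====+****+++++++++++=++===========+++++++++++####**=+*#@@@
216 ==+****+++++++++++++=====+==+=+===++=+++++++++++***++=+*#@
224 =+***++++++++++++++++++oooooooooo+++++++++++++++++***+==+%
232 +**+=++++++++++++++++ooooooooooooo++++++++++++++++=***+===
240 **+=+++++++++++++++=ooooooooooooooo=+++++++++++++++=+**+==
248 *+-++++++++++++++++==ooooooooooooo=-++++++++++++++++-***+=
256 *-=+++++++++++++++++==++oooooo*o+===++++++++++++++++==***=
264 =-=++++++++++++++++++===oooooo=====+++++++++++++++++=-+**+
272 =-=+++++=--++++++++++++===ooo====++++++++++++==--+++=-=**#
280 --=++++=   . =++++++++**+++++++****+++++*+++: .  .++=--**#
288 ---++++.  .. -+++++++**************+++++++++. .   :+=-=**#
296 =--=+-.   .  -*++++****************+++++**++   .   .--=**%
304 +=-:.   .  .+****######%%%%%%%%%%%####****++-:  ..   .=**%
312 *-.    .    =*######%%%%%%%%%%%%%%%%%%%%####*-   .     :#@
320 :      ..   =*######%%%%%%%%%%%%%%%%%%%%####*:  ...     .=
328 :::::::::...-====+++++++++++**+++++++++++====:...:::::::::
```

```bash
python3 -m jog '0.5 3 3.8 0 0;0.5 -3 -3.8 0 0;0.5 3 3.8 3 0;0.5 -3 -3.8 -3 0;0.5 0 0 0 0'; python3 look.py|head -1; python3 -m jog '0.5 -2 -2.5 -1.5 0;0.5 3 3.8 0 0;0.5 -3 -3.8 0 0;0.5 3 3.8 3 0;0.5 -3 -3.8 -3 0';python3 -m jog '0.5 0 0 6 0;0.5 0 0 -6 0;0.5 0 0 0 0;0.5 0 0 0 0'; python3 t2.py|tail -1; python3 look.py|head -1;  python3 asc.py wrist 210 440 200 390 4 8
```

```text
time_s: 35.02
tcp_pos: [0.6029, -0.1291, 0.1684]
ee_rot: [[0.622, 0.783, 0.003], [0.783, -0.622, 0.001], [0.002, 0.001, -1.0]]
wrist_force: [1.6, 3.2, 3.4]
gripper_width: 0.692
gripper_force: 30.0
orange [[291, 221, 60, 56, 2435]]
time_s: 35.75
tcp_pos: [0.6019, -0.1306, 0.1669]
ee_rot: [[0.623, 0.782, 0.005], [0.782, -0.623, 0.002], [0.005, 0.002, -1.0]]
wrist_force: [4.8, 12.6, 7.0]
gripper_width: 0.693
gripper_force: 30.1
time_s: 36.25
tcp_pos: [0.5994, -0.1323, 0.1661]
ee_rot: [[0.623, 0.782, -0.001], [0.782, -0.623, 0.0], [-0.001, -0.001, -1.0]]
wrist_force: [0.2, 2.3, 3.1]
gripper_width: 0.69
gripper_force: 30.0
X 54.03482248839465 lat 0.19753127466824835 Z 1.1225461007990656 F [0.20345096 2.26573865 3.09241044]
orange [[292, 215, 61, 56, 2531]]
200 ====+****+++++++++=+===============+++++++++++#@@@@#=+#@@@
208 ==+***++++++++++++++=================++++++++++++*#%*+=+%@
216 =+***=+++++++++++=++==+oooooooooo++=+++++++++++++++***+==*
224 +**+=++++++++++++++++oooooooooooooo++++++++++++++++=+***==
232 **+-++++++++++++++++oooooooooooooooo++++++++++++++++=+**+=
240 *+-=+++++++++++++++
[... 473 characters left out ...]
.---=**
304 *==:.    ...+*#######%%%%%%%%%%%%%%%%%#####*+=. ..   .-**#
312 *=.    ..   =**######%%%%%%%%%%%%%%%%%%#####*:  ..     :*%
320 :      ..   +*#######%%%%%%%%%%%%%%%%%%#####*:   ..      =
328 ::::::::.:..-====++++++++++++++++++++++++====:...:::::::::
336 ----------------------------------------------------------
344 ----------------------------------------------------------
352 ----------------------------------------------------------
360       ....*#+********************************%%-....      
368       .---@%**######%%%%%%%%%%%%%%%%%%#######@@#-=-       
376 .     =@@@@%**######%%%%%%%%%%%%%%%%%%#######@@@@@%:     .
384 .    .*#%%@%*#######%%%%%%%%%%%%%%%%%%####%##@@@%%%*....::
```

Most tablets are in the throat. I lift the cup out and carry it tilted over the hopper, so that pushing its base against the far rim will right it.

```bash
python3 -m jog '0.5 0 0 30 0;0.5 0 0 30 0;0.5 18 22.5 0 0;0.5 22 27.5 0 0;0.5 22 27.5 0 0'; python3 look.py | head -1; python3 -m jog '0.5 22 27.5 0 0;0.5 16 20 -15 0;0.5 0 0 -35 0;0.5 0 0 -35 0;0.5 0 0 0 0'; python3 t2.py; python3 asc.py wrist 210 440 200 390 4 8
```

```text
time_s: 37.08
tcp_pos: [0.6622, -0.0533, 0.2241]
ee_rot: [[0.623, 0.782, -0.003], [0.782, -0.623, 0.0], [-0.002, -0.003, -1.0]]
wrist_force: [-0.1, -0.5, -1.1]
gripper_width: 0.694
gripper_force: 30.0
orange []
time_s: 37.8
tcp_pos: [0.6971, -0.0072, 0.1357]
ee_rot: [[0.623, 0.782, -0.011], [0.782, -0.623, -0.001], [-0.008, -0.008, -1.0]]
wrist_force: [0.1, -0.2, -0.7]
gripper_width: 0.688
gripper_force: 30.0
th front lip, back lip, floor front, floor mid, base corner
0 244 360 207 249 201
10 239 364 225 267 220
20 236 367 243 285 239
30 236 368 262 304 259
40 237 367 282 322 279
50 240 363 301 341 299
60 245 358 320 358 319
70 251 350 340 376 340
80 258 340 359 392 359
90 266 328 377 408 379
100 275 315 395 422 397
110 284 301 412 434 415
120 294 288 427 444 432
X 212.64652705684378 lat -1.372426397610024 Z -29.3176295459516 F [ 0.05659715 -0.22774278 -0.70651698]
200 =+++++++++++++++++++++++++++++++++++++++++++++#*+++++++*%%
208 ---+++++++++++++++++++++++++++++++++++++++++++*++++++++*%%
216 :-++++++++++++++++++++++++++++++++++++++++++++*++++++++#%%
224 =++++++++++++++++++++++++++++
[... 589 characters left out ...]
:#%%%%%
304 ###=.       +***#########%%%%%%%%%%#########+-       -#%%%
312 #+.         =***#########%%%%%%%%%%########**:         -%%
320 :           =***#########%%%%%%%%%#########**:           =
328 ::::........-=======++++++++++++++++++=======:........::::
336 -------------:---:-::::::::::::::::::-::---:--------------
344 ----------------------------------------------------------
352 ----------------------------------------------------------
360       ....+*++++**************************+++**:..:       
368       .::-#****########%%%%%%%%%%%########***#*+:-:       
376       -####****#########%%%%%%%%%%##########*+==#++.      
384      .*####****########%%%%%%%%%%%#######%%*+==+*+=:.....:
```

```bash
python3 -m jog '0.5 -5 -6.2 0 0;0.5 -5 -6.2 0 0;0.5 -1.2 -1.5 0 0;0.5 0 0 0 0'; python3 t2.py | tail -1;  python3 -m jog '0.5 -1.9 -2.3 2 0;0.5 0 0 0 0;0.5 0 0 0 0'; python3 t2.py | tail -1
```

```text
time_s: 38.4
tcp_pos: [0.6919, -0.0184, 0.1438]
ee_rot: [[0.622, 0.783, 0.011], [0.783, -0.623, 0.005], [0.011, 0.005, -1.0]]
wrist_force: [5.1, 8.8, -1.1]
gripper_width: 0.689
gripper_force: 30.1
X 200.71285647152823 lat 1.579944252513777 Z -21.24127852564811 F [ 5.08168111  8.79627242 -1.13498585]
time_s: 38.83
tcp_pos: [0.6919, -0.0185, 0.1454]
ee_rot: [[0.622, 0.783, 0.015], [0.783, -0.622, 0.008], [0.016, 0.007, -1.0]]
wrist_force: [9.0, 12.5, -4.0]
gripper_width: 0.691
gripper_force: 30.1
X 200.62079492670927 lat 1.5949449900007013 Z -19.577178514402437 F [ 8.99329685 12.50493246 -3.99391702]
```

```bash
python3 -m jog '0.5 0 0 5 0;0.5 0 0 5 0;0.5 0 0 0 0'; python3 t2.py | tail -1;  python3 -m jog '0.5 0 0 5 0;0.5 0 0 5 0;0.5 0 0 0 0'; python3 t2.py | tail -1; python3 asc.py wrist 230 420 240 330 4 6
```

```text
time_s: 39.25
tcp_pos: [0.6912, -0.0191, 0.1558]
ee_rot: [[0.622, 0.783, 0.014], [0.783, -0.622, 0.007], [0.014, 0.006, -1.0]]
wrist_force: [6.1, 10.3, -3.2]
gripper_width: 0.69
gripper_force: 30.1
X 199.71213937399847 lat 1.4368617981924565 Z -9.185932037839212 F [ 6.12112919 10.29695204 -3.22880346]
time_s: 39.67
tcp_pos: [0.6898, -0.0201, 0.1656]
ee_rot: [[0.622, 0.783, 0.01], [0.783, -0.623, 0.006], [0.011, 0.004, -1.0]]
wrist_force: [4.6, 8.5, -2.2]
gripper_width: 0.691
gripper_force: 30.1
X 197.9920386323964 lat 0.9926079578125233 Z 0.6031128720776768 F [ 4.55317895  8.51003142 -2.16773832]
240 ==--=+++++++++++++++++++++++++#%%%%%%%%%%%%%%%%%
246 ===---++++++++++++++++++++++++#%%%%%%%%%%%%%%%%%
252 =====--=++++++++++++++++++++++%%%%%%%%%%%%%%%%%%
258 =======--=++++++++++++++++++++#%%%%%%%%%%%%%%%%%
264 =========--+++++++++++++++++++#%%%%%%%%%%%%%%%%%
270 ===========--+++++++++++++++++%%%%%%%%%%%%%%%%%%
276 *++: .::=+**--=++++++++++++++*%%%%%%%%%*==..#%%%
282 ##+     +##*==--=+++++++++++*%%%%%%%%%%-    .%%%
288 #*.     =**++++***##########**######%%%. .   =%%
294 #:     .=++***######%%%%%%%%######**++*.      +%
300 .     .==++***######%%%%%%%%######***+==.      -
306       .+++++**######%%%%%%%%######**++=++       
312        =**##********#########***********-  .    
318        +***######%%%%%%%####%##########*:       
324   ..   =***########%%%%%%%%%%%%#######**:
```

```bash
python3 -m jog '0.5 -1.2 -1.6 8 0;0.5 -1.2 -1.6 9 0;0.5 -2.7 -3.4 12 0;0.5 0 0 0 0'; python3 t2.py | tail -1;  python3 -m jog '0.5 -4 -5 11.5 0;0.5 -5.2 -6.5 10 0;0.5 0 0 0 0'; python3 t2.py | tail -1; python3 asc.py wrist 230 420 210 390 4 6
```

```text
time_s: 40.28
tcp_pos: [0.6832, -0.0292, 0.1951]
ee_rot: [[0.623, 0.782, 0.007], [0.782, -0.623, 0.002], [0.006, 0.004, -1.0]]
wrist_force: [2.0, 5.5, 2.4]
gripper_width: 0.69
gripper_force: 30.0
X 186.80723102494363 lat 1.4433922027402903 Z 30.101897309691207 F [2.04346693 5.52860975 2.44181977]
time_s: 40.7
tcp_pos: [0.6722, -0.0427, 0.215]
ee_rot: [[0.623, 0.782, 0.001], [0.782, -0.623, -0.001], [-0.0, 0.001, -1.0]]
wrist_force: [-0.3, -0.7, -0.9]
gripper_width: 0.692
gripper_force: 30.0
X 169.35348607221357 lat 1.2925110423011892 Z 50.007886355462134 F [-0.27978732 -0.74707705 -0.85969795]
210 ============-=++++++++++++++++*++++++*##**+*#%%%
216 ==============-++++++++++++++*%%%%%%%%%%%%%%%%%%
222 ===============-=+++++++++++++%%%%%%%%%%%%%%%%%%
228 =================-=+++++++++++%%%%%%%%%%%%%%%%%%
234 ===================-=+++++++++%%%%%%%%%%%%%%%%%%
240 ============+=======--+***++++#%%%%%%%%%%%%%%%%%
246 ===++++*+++*#*========-=####*++#%%%%%%%%%%%%%%%%
252 **=+#########*====+++++++*####*++#%%%%%%%%%%%%%%
258 +*+=#########*++***##########***++*%%%%%%%%%%%%%
264 =+#+########***###
[... 389 characters left out ...]
++=**.      
312       -**+++****###############****++++**.      
318    .  .**+++***################****+++**=       
324        -***+****###############****++***.       
330 ::::::::---------=============----------::::::::
336 ----:-::::::::::::::::::::::::::::::::::::::----
342 ------------------------------------------------
348 ------------------------------------------------
354 ------------------------------------------------
360  ....+##*++++++++++++++++++++++++++*++*#**:...  
366  ...:%%####**#####################%*###%%#+.::  
372  .*+#%####%%#*#####################%@###%@#+*+  
378  +%@@=#####@@@%#################%%@@%##*=@@%%%: 
384 .*#@#-#####%@@@@@@@%%##%##%%%@@@@@@@%##*-#@%%%*
```

```bash
python3 -m jog '0.5 8 10 0 0;0.5 9 11 -5 0;0.5 0 0 -8 0;0.5 0 0 0 0;0.5 -3 -3.8 0 0'; python3 t2.py | tail -1;  python3 -m jog '0.5 -3 -3.8 0 0;0.5 0 0 0 0'; python3 t2.py | tail -1; python3 -m jog '0.5 -3 -3.8 3 0;0.5 0 0 0 0'; python3 t2.py | tail -1
```

```text
time_s: 41.42
tcp_pos: [0.6865, -0.0243, 0.2007]
ee_rot: [[0.622, 0.783, -0.0], [0.783, -0.622, -0.0], [-0.0, -0.0, -1.0]]
wrist_force: [0.1, 0.2, -0.0]
gripper_width: 0.691
gripper_force: 30.0
X 192.66730653142545 lat 1.06208629482896 Z 35.69109395675479 F [ 0.14217887  0.1670632  -0.0038311 ]
time_s: 41.72
tcp_pos: [0.6834, -0.0286, 0.2015]
ee_rot: [[0.623, 0.782, 0.001], [0.782, -0.623, 0.0], [0.0, 0.0, -1.0]]
wrist_force: [0.0, -0.3, -0.5]
gripper_width: 0.692
gripper_force: 30.0
X 187.37014238816795 lat 1.2701764059220573 Z 36.46477604175702 F [ 0.04732282 -0.31476099 -0.47063908]
time_s: 42.02
tcp_pos: [0.6806, -0.0321, 0.2046]
ee_rot: [[0.623, 0.782, 0.001], [0.782, -0.623, -0.0], [0.001, 0.001, -1.0]]
wrist_force: [0.8, 0.6, -2.1]
gripper_width: 0.69
gripper_force: 30.0
X 182.90682987045858 lat 1.3273232827157082 Z 39.564147759414276 F [ 0.75093537  0.5599765  -2.10612572]
```

```bash
python3 -m jog '0.5 -2.5 -3.1 4 0;0.5 -2.5 -3.1 4 0;0.5 0 0 0 0'; python3 t2.py | tail -1;  python3 -m jog '0.5 -3.1 -3.9 4 0;0.5 -3.1 -3.9 4 0;0.5 0 0 0 0'; python3 t2.py | tail -1;  python3 asc.py wrist 230 420 210 330 4 6
```

```text
time_s: 42.45
tcp_pos: [0.6757, -0.0383, 0.2127]
ee_rot: [[0.623, 0.782, 0.001], [0.782, -0.623, 0.0], [0.001, 0.001, -1.0]]
wrist_force: [-0.0, 0.7, -0.8]
gripper_width: 0.693
gripper_force: 30.0
X 174.99339367638504 lat 1.336173525525038 Z 47.74894042045722 F [-0.02162977  0.66211358 -0.76295469]
time_s: 42.88
tcp_pos: [0.6694, -0.0463, 0.2207]
ee_rot: [[0.623, 0.782, 0.001], [0.782, -0.623, 0.0], [0.001, 0.001, -1.0]]
wrist_force: [-0.2, 0.4, -0.7]
gripper_width: 0.69
gripper_force: 30.0
X 164.879241367041 lat 1.3371635036824974 Z 55.71985709445681 F [-0.18613671  0.37619278 -0.65088695]
210 ==============-=+++++++++++++*#******%%##**#%%%%
216 ================-++++++++++++*%%%%%%%%%%%%%%%%%%
222 =================-=++++++++++*%%%%%%%%%%%%%%%%%%
228 ===================-=++++++++*%%%%%%%%%%%%%%%%%%
234 =====================-+***+++*%%%%%%%%%%%%%%%%%%
240 +===========#*==========*###*++%%%%%%%%%%%%%%%%%
246 ++==##*##*#*#*==========-+####*+*%%%%%%%%%%%%%%%
252 ==*=#########*=====++++++++*####++*%%%%%%%%%%%%%
258 =*@+#########*++**###########*****+*#%%%%%%%%%%%
264 *@%#########***#################***++*%%%%%%%%%%
270 @@########*****##################****++#%%%%%%%%
276 @%#- :-=*******##################******=-=..#%%%
282 ##+    :**+****#################*****+*+    :%%%
288 #*.    -*++****#################*****++*.    =%%
294 *:     ++++****#################****+++*- .   +%
300 .   ...*+++****#################****++=*+      -
306       -*+++****#################****++=**.  .   
312   .   -**+++****###############****++++**. ..   
318       .***++****###############****+++**=    .  
324        -***+****###############****++***.
```

```bash
python3 -m jog '0.5 11 13.7 0 0;0.5 11 13.7 -10 0;0.5 0 0 -20 0;0.5 0 0 0 0;0.5 -2.5 -3.1 0 0'; python3 t2.py | tail -1;  python3 -m jog '0.5 -2.5 -3.1 0 0;0.5 0 0 0 0'; python3 t2.py | tail -1; python3 -m jog '0.5 -2.5 -3.1 0 0;0.5 0 0 0 0'; python3 t2.py | tail -1
```

```text
time_s: 43.6
tcp_pos: [0.6895, -0.0211, 0.1899]
ee_rot: [[0.622, 0.783, 0.0], [0.783, -0.622, -0.0], [-0.0, 0.0, -1.0]]
wrist_force: [0.1, -0.3, -0.2]
gripper_width: 0.696
gripper_force: 30.0
X 197.09435629539254 lat 1.343603451878809 Z 24.92467325850911 F [ 0.07943957 -0.31381092 -0.22977139]
time_s: 43.9
tcp_pos: [0.6864, -0.0251, 0.1908]
ee_rot: [[0.623, 0.782, 0.001], [0.782, -0.623, 0.0], [0.001, 0.001, -1.0]]
wrist_force: [-0.2, 0.1, -1.0]
gripper_width: 0.69
gripper_force: 30.0
X 192.00662565002654 lat 1.4334166968284132 Z 25.77404911065842 F [-0.20030457  0.08645135 -0.99981593]
time_s: 44.2
tcp_pos: [0.6837, -0.0281, 0.1901]
ee_rot: [[0.623, 0.782, 0.0], [0.782, -0.623, 0.0], [0.0, 0.0, -1.0]]
wrist_force: [0.3, -0.3, -0.8]
gripper_width: 0.696
gripper_force: 30.0
X 188.01572880960882 lat 1.1751223920614093 Z 25.08177037327633 F [ 0.25766697 -0.30677832 -0.78031903]
```

```bash
python3 -m jog '0.5 -2.5 -3.1 0 0;0.5 0 0 0 0'; python3 t2.py | tail -1;  python3 -m jog '0.5 -2.5 -3.1 0 0;0.5 0 0 0 0'; python3 t2.py | tail -1; python3 -m jog '0.5 -2.5 -3.1 0 0;0.5 0 0 0 0'; python3 t2.py | tail -1; python3 asc.py wrist 230 420 234 330 4 6
```

```text
time_s: 44.5
tcp_pos: [0.6812, -0.0311, 0.19]
ee_rot: [[0.623, 0.782, -0.0], [0.782, -0.623, -0.0], [-0.0, -0.0, -1.0]]
wrist_force: [0.3, -0.2, -1.5]
gripper_width: 0.692
gripper_force: 30.0
X 184.08463487240007 lat 1.133619579219574 Z 24.96971652242627 F [ 0.26116218 -0.2037701  -1.45252393]
time_s: 44.8
tcp_pos: [0.6804, -0.0323, 0.1906]
ee_rot: [[0.622, 0.783, 0.005], [0.783, -0.622, 0.003], [0.005, 0.002, -1.0]]
wrist_force: [2.4, 3.9, 0.1]
gripper_width: 0.684
gripper_force: 30.0
X 182.6364368718206 lat 1.2905046311833688 Z 25.55622446074951 F [2.38965852 3.85375017 0.09196119]
time_s: 45.1
tcp_pos: [0.6799, -0.0331, 0.1915]
ee_rot: [[0.622, 0.783, 0.011], [0.783, -0.622, 0.006], [0.012, 0.005, -1.0]]
wrist_force: [4.6, 10.6, -0.1]
gripper_width: 0.689
gripper_force: 30.0
X 181.71567176946746 lat 1.3870817989099453 Z 26.5431604028053 F [ 4.56439703 10.57856958 -0.09735149]
234 ===========-=+++++++++++++++++#%%%%%%%%%%%%%%%%%
240 ============--++++++++++++++++%%%%%%%%%%%%%%%%%%
246 ==============--++++++++++++++%%%%%%%%%%%%%%%%%%
252 ================-=***********+%%%%%%%%%%%%%%%%%%
258 #*========+**++***############*##%%%%%%%%%%%%%%%
264 +########*#****##################**#%%%%%%%%%%%%
270 =+########*****##################****#%%%%%%%%%%
276 ==*- :-=*******#################********==..#%%%
282 +=-   .-**+****#################*****+*+.   :%%%
288 #-     =*++****#################****+++*. .  =%%
294 %:   . ++++****#################****+++*-.    +%
300 :    ..*+++****#################****++=*+ .    -
306    .  -*+++****#################****++=**.      
312   .   =**+++****###############****++++**. .    
318   .   .**+++****###############****+++**=       
324        -***+****###############****++***.
```

```bash
python3 -m jog '0.5 4 5 0 0;0.5 0 0 12 0;0.5 0 0 0 0;0.5 -3 -3.8 0 0;0.5 0 0 0 0'; python3 t2.py | tail -1;  python3 -m jog '0.5 -2.5 -3.1 0 0;0.5 0 0 0 0'; python3 t2.py | tail -1; python3 -m jog '0.5 -2 -2.5 2 0;0.5 0 0 0 0'; python3 t2.py | tail -1
```

```text
time_s: 45.82
tcp_pos: [0.6782, -0.0353, 0.2026]
ee_rot: [[0.623, 0.782, 0.003], [0.782, -0.623, 0.002], [0.004, 0.002, -1.0]]
wrist_force: [1.5, 3.8, 0.7]
gripper_width: 0.687
gripper_force: 30.0
X 178.93149543911366 lat 1.4413029795641874 Z 37.62139568800985 F [1.54897993 3.83813173 0.74826118]
time_s: 46.12
tcp_pos: [0.6776, -0.0362, 0.2035]
ee_rot: [[0.622, 0.783, 0.008], [0.783, -0.622, 0.004], [0.009, 0.004, -1.0]]
wrist_force: [4.7, 8.4, 1.6]
gripper_width: 0.691
gripper_force: 30.0
X 177.83134451770272 lat 1.4719903513595605 Z 38.48930440530918 F [4.72519219 8.35289473 1.59911404]
time_s: 46.42
tcp_pos: [0.676, -0.0385, 0.2061]
ee_rot: [[0.622, 0.783, 0.01], [0.783, -0.622, 0.004], [0.009, 0.005, -1.0]]
wrist_force: [4.5, 9.9, 2.6]
gripper_width: 0.694
gripper_force: 30.0
X 175.0512950195546 lat 1.6742498225472793 Z 41.121377548542945 F [4.54725667 9.85911017 2.62687323]
```

```bash
python3 -m jog '0.5 -2.2 -2.8 4.5 0;0.5 0 0 0 0'; python3 t2.py | tail -1;  python3 -m jog '0.5 -2.6 -3.3 4.2 0;0.5 0 0 0 0'; python3 t2.py | tail -1; python3 -m jog '0.5 -2.8 -3.5 3.5 0;0.5 0 0 0 0'; python3 t2.py | tail -1;python3 asc.py wrist 230 420 216 330 4 6
```

```text
time_s: 46.72
tcp_pos: [0.673, -0.0421, 0.2103]
ee_rot: [[0.622, 0.783, 0.007], [0.783, -0.622, 0.003], [0.007, 0.004, -1.0]]
wrist_force: [3.4, 7.7, 3.1]
gripper_width: 0.692
gripper_force: 30.0
X 170.3583675447573 lat 1.6136094715557592 Z 45.30967533492328 F [3.42225187 7.71732607 3.08471303]
time_s: 47.02
tcp_pos: [0.67, -0.0459, 0.2142]
ee_rot: [[0.622, 0.783, 0.006], [0.783, -0.622, 0.003], [0.006, 0.003, -1.0]]
wrist_force: [2.8, 6.1, 4.0]
gripper_width: 0.689
gripper_force: 30.0
X 165.47175231305715 lat 1.571929570238048 Z 49.24347315848887 F [2.76097736 6.14345893 3.97814556]
time_s: 47.32
tcp_pos: [0.6669, -0.0497, 0.2176]
ee_rot: [[0.622, 0.783, 0.005], [0.783, -0.622, 0.002], [0.005, 0.003, -1.0]]
wrist_force: [2.1, 6.2, 3.3]
gripper_width: 0.687
gripper_force: 30.0
X 160.6192464357413 lat 1.505866400986038 Z 52.555684982907216 F [2.106988   6.23472186 3.31317396]
216 ================--+++++++++++*%%%%%%%%%%%%%%%%%%
222 ==================-=+++++++++*%%%%%%%%%%%%%%%%%%
228 ====================-=+++++++*%%%%%%%%%%%%%%%%%%
234 =======================###**++#%%%%%%%%%%%%%%%%%
240 *===========++===+**#########**#%%%%%%%%%%%%%%%%
246 ++==+**++*++#**##################%%%%%%%%%%%%%%%
252 =*=*############*****#*###*****####%%%%%%%%%%%%%
258 *@###########********####*********###%%%%%%%%%%%
264 @@#########***********##************###%%%%%%%%%
270 @%########*+***********##***********+###%%%%%%%%
276 ###- :=##*++***********#************++*#+=..#%%%
282 ##+   =#*+++**********#*#**********++++##.  :%%%
288 #*.  .*#++++***********************++++**-.  =%%
294 *:    :#+++++*********************+++++++ .   +%
300 .     -#=++++********###**********++++=*#.     -
306       =#+=+++**********#*********++++==*#.      
312       *#+=+++********#####*******++++==*#- .    
318   .   =##+++++****###########****++++=+##.      
324       .*#*=+++**###############*++++=+##-
```

```bash
python3 -m jog '0.5 -3.1 -3.9 3.3 0;0.5 -3.1 -3.9 3.3 0;0.5 0 0 0 0'; python3 t2.py | tail -1;  python3 -m jog '0.5 -3.5 -4.4 2.3 0;0.5 -3.5 -4.4 2 0;0.5 0 0 0 0'; python3 t2.py | tail -1; python3 -m jog '0.5 -3.7 -4.7 0.8 0;0.5 -3.7 -4.7 0.5 0;0.5 0 0 0 0'; python3 t2.py | tail -1;python3 asc.py wrist 230 420 180 330 4 6
```

```text
time_s: 47.8
tcp_pos: [0.66, -0.0583, 0.2238]
ee_rot: [[0.622, 0.783, 0.003], [0.783, -0.622, 0.001], [0.003, 0.002, -1.0]]
wrist_force: [2.6, 5.3, 2.0]
gripper_width: 0.692
gripper_force: 30.0
X 149.56687188398854 lat 1.5206505648452675 Z 58.82761806485598 F [2.59301212 5.27849046 2.04627424]
time_s: 48.22
tcp_pos: [0.6529, -0.0674, 0.228]
ee_rot: [[0.622, 0.783, 0.003], [0.783, -0.622, 0.0], [0.002, 0.002, -1.0]]
wrist_force: [3.0, 4.5, 3.7]
gripper_width: 0.693
gripper_force: 30.0
X 138.0215760629661 lat 1.579040662011306 Z 62.98084993004435 F [2.9971971  4.53474804 3.67529976]
time_s: 48.65
tcp_pos: [0.6455, -0.0769, 0.23]
ee_rot: [[0.622, 0.783, 0.003], [0.783, -0.622, -0.0], [0.002, 0.002, -1.0]]
wrist_force: [1.0, 4.1, 5.5]
gripper_width: 0.692
gripper_force: 30.0
X 125.96744741691693 lat 1.726865602761179 Z 64.9561169200382 F [0.97117029 4.10067116 5.5480097 ]
180 ====================++++++++++++++++**++++++%%%%
186 ======================++++++++++++++*+++++++%%%%
192 *======================+**+++++++++++++++++*%%%%
198 ++=======================*##+++++++++++++++*%%%%
204 ===
[... 401 characters left out ...]
#%%#**#*+*%%%%%
252 #######+=+#%#*++++++++++++++++++++*%%#*+*++*#%%%
258 ######*=*%%*++++++++++++++++++++++++#%%#*++++*%%
264 ######++%%*+++++++*##%%%%%##*++++++++#%%##+++++%
270 #####*+%%*++++++*#%%%%%%%%%%%%*+++++++%%###*=::+
276 ###- :#%#++++++#%%%%%%%%%%%%%%%#+++++++%%+..*+--
282 ##+  .%%++++++#%%%%%%%%%%%%%%%%%%++====#%+  .#*=
288 #*.  -%%+=+++*%%%%%%%%%%%%%%%%%%%#=====*%#.  -##
294 #:   +%#====+%%%%%%%%%%%%%%%%%%%%%+====+%#:   =#
300 .     +*====+%%%%%%%%%%%%%%%%%%%%%*=====%:     -
306    .. +#====+%%%%%%%%%%%%%%%%%%%%%*====+%:  .   
312       #%====+%%%%%%%%%%%%%%%%%%%%%+====*%-      
318   .. .%%+====#%%%%%%%%%%%%%%%%%%%%+====#%+   .  
324       *%#====+%%%%%%%%%%%%%%%%%%%+====+%%- .
```

```bash
python3 -m jog '0.5 -3.7 -4.7 0.5 0;0.5 -3.7 -4.7 0 0;0.5 0 0 0 0'; python3 t2.py | tail -1; python3 -m jog '0.5 -3.7 -4.7 -0.5 0;0.5 -3.7 -4.7 -1 0;0.5 0 0 0 0'; python3 t2.py | tail -1;python3 asc.py wrist 230 420 180 330 4 6
```

```text
time_s: 49.12
tcp_pos: [0.6377, -0.0867, 0.2302]
ee_rot: [[0.622, 0.783, 0.002], [0.783, -0.622, -0.001], [0.001, 0.002, -1.0]]
wrist_force: [0.4, 4.2, 5.1]
gripper_width: 0.693
gripper_force: 30.0
X 113.519048750863 lat 1.7075939639042652 Z 65.22633869636415 F [0.44463991 4.20501082 5.14074587]
time_s: 49.55
tcp_pos: [0.6299, -0.0964, 0.2285]
ee_rot: [[0.623, 0.783, 0.001], [0.783, -0.623, -0.001], [-0.0, 0.001, -1.0]]
wrist_force: [0.7, 2.5, 5.8]
gripper_width: 0.691
gripper_force: 30.0
X 101.10088301472014 lat 1.7016100032350792 Z 63.535856439764366 F [0.66755876 2.45007646 5.79147916]
180 +*=========================+##*+++++**++++++#%%%
186 *+===========================*#*+++++*++++++%%%%
192 *==============================*#*++++++++++%%%%
198 ================================+#**+++++++*%%%%
204 ==================================*#*+**+++*%%%%
210 ===================================+*#*#%%%%%%%%
216 =====================================*##*%%%%%%%
222 =======================================*#+#%%%%%
228 =======================+================+*+*%%%%
234 =++*========++*+++**##%%%###**+=+=======+*+++#%%
240 ####*+===++**+*#%%%%%%%%%%%%%%%#***+==+*###+++*%
246 #####+=+**++*%%%%%%%%%%%%%%%%%%%%%%#*+=*####*+-+
252 #####+***++%%%%%%%%%%%%%%%%%%%%%%%%%#***######+-
258 ####***++#%%#%%%%%%%%%%%%%%%%%%%%%*#%%#**######*
264 ###***++%%%++%%%%%%%%%%%%%%%%%%%%%#=*%%#**######
270 ##***+*#%#+=*%%%%%%%%%%%%%%%%%%%%%#==*%%#**#####
276 %#*- :*%%+==+%%%%%%%%%%%%%%%%%%%%%*===*%%=..*###
282 %#=  :%%*====%%%%%%%%%%%%%%%%%%%%%+====#%#  .###
288 %#.  +%#=====+%%%%%%%%%%%%%%%%%%%#=====+%%:  -##
294 %-   *%#======*%%%%%%%%%%%%%%%%%%======+%%-   =#
300 .    =%*=======*%%%%%%%%%%%%%%%*========%*:    -
306      .%*========+*#%%%%%%%%%%*+=========#+      
312   .. .%#===========+***##**+===========+%+  .   
318    . .%%===============+===============*%+ ..   
324       %%+==============================#%+   .
```

```bash
python3 -m jog '0.5 0 0 30 0;0.5 -26.2 -42.5 0 0;0.5 -26.2 -42.5 0 0;0.5 -26.2 -42.5 0 0;0.5 -26.2 -42.5 0 0'; python3 look.py | head -1; python3 -m jog '0.5 -26.2 -42.5 -20 0;0.5 -26.2 -42.5 -30 0;0.5 0 0 -55 0;0.5 0 0 -50 0;0.5 0 0 0 0'; python3 -m jog '0.5 0 0 -15 0;0.5 0 0 0 0;0.5 0 0 0 0'
```

```text
time_s: 50.28
tcp_pos: [0.5219, -0.2676, 0.2559]
ee_rot: [[0.623, 0.782, -0.007], [0.782, -0.623, 0.0], [-0.004, -0.005, -1.0]]
wrist_force: [-0.0, -0.7, -0.4]
gripper_width: 0.689
gripper_force: 30.0
orange [[273, 13, 47, 43, 1440]]
time_s: 51.0
tcp_pos: [0.4682, -0.3494, 0.0975]
ee_rot: [[0.623, 0.782, -0.014], [0.782, -0.623, 0.005], [-0.004, -0.014, -1.0]]
wrist_force: [0.0, -0.3, 0.0]
gripper_width: 0.69
gripper_force: 30.0
time_s: 51.38
tcp_pos: [0.4735, -0.3511, 0.0888]
ee_rot: [[0.622, 0.783, 0.002], [0.783, -0.622, -0.001], [0.0, 0.002, -1.0]]
wrist_force: [0.1, -0.3, -0.6]
gripper_width: 0.695
gripper_force: 30.0
```

Down gently until it touches, then press to level.

```bash
python3 -m jog '0.5 0 0 -5 0;0.5 0 0 0 0;0.5 0 0 0 0'; python3 -m jog '0.5 0 0 -4 0;0.5 0 0 0 0'; python3 -m jog '0.5 0 0 -4 0;0.5 0 0 0 0'; python3 -m jog '0.5 0 0 -3 0;0.5 0 0 0 0'
```

```text
time_s: 51.75
tcp_pos: [0.4727, -0.3509, 0.0825]
ee_rot: [[0.623, 0.783, 0.0], [0.783, -0.623, -0.0], [-0.0, 0.0, -1.0]]
wrist_force: [-0.9, -0.5, -1.4]
gripper_width: 0.688
gripper_force: 30.0
time_s: 52.0
tcp_pos: [0.4724, -0.3507, 0.0779]
ee_rot: [[0.623, 0.782, -0.001], [0.782, -0.623, 0.0], [-0.0, -0.001, -1.0]]
wrist_force: [-0.2, -1.0, -0.9]
gripper_width: 0.691
gripper_force: 30.0
time_s: 52.25
tcp_pos: [0.4724, -0.3507, 0.0739]
ee_rot: [[0.623, 0.782, -0.001], [0.782, -0.623, 0.0], [-0.0, -0.001, -1.0]]
wrist_force: [0.1, -0.8, -2.1]
gripper_width: 0.688
gripper_force: 30.0
time_s: 52.5
tcp_pos: [0.4725, -0.3508, 0.071]
ee_rot: [[0.623, 0.782, -0.001], [0.782, -0.623, 0.0], [-0.0, -0.001, -1.0]]
wrist_force: [-1.0, -0.4, -1.9]
gripper_width: 0.689
gripper_force: 30.0
```

```bash
python3 -m jog '0.5 0 0 -4 0;0.5 0 0 0 0'; python3 -m jog '0.5 0 0 -3 0;0.5 0 0 0 0'; python3 -m jog '0.5 0 0 -3 0;0.5 0 0 0 0';
```

```text
time_s: 52.75
tcp_pos: [0.4731, -0.3511, 0.0678]
ee_rot: [[0.622, 0.783, 0.001], [0.783, -0.622, -0.001], [0.0, 0.001, -1.0]]
wrist_force: [-0.3, -0.1, 2.7]
gripper_width: 0.687
gripper_force: 30.0
time_s: 53.0
tcp_pos: [0.4729, -0.3516, 0.0674]
ee_rot: [[0.621, 0.783, 0.0], [0.783, -0.621, -0.002], [-0.001, 0.001, -1.0]]
wrist_force: [-4.0, 2.0, 15.4]
gripper_width: 0.685
gripper_force: 30.0
time_s: 53.25
tcp_pos: [0.4725, -0.3525, 0.0666]
ee_rot: [[0.621, 0.784, -0.0], [0.784, -0.621, -0.004], [-0.003, 0.002, -1.0]]
wrist_force: [-9.1, 0.5, 26.0]
gripper_width: 0.688
gripper_force: 30.0
```

```bash
python3 -m jog '0.5 0 0 5 0;0.5 0 0 0 0;1 0 0 0 0;1 0 0 0 0;1 0 0 0 0'; python3 -m jog '1 0 0 10 0;1 0 0 50 0;1 0 0 60 0;1 0 0 50 0;1 0 0 10 0'; python3 -m jog '1 0 0 0 0;1 0 0 0 0'; python3 asc.py wrist 230 420 150 300 3 5
```

```text
time_s: 53.88
tcp_pos: [0.4725, -0.3507, 0.0657]
ee_rot: [[0.623, 0.783, -0.001], [0.783, -0.623, 0.001], [-0.0, -0.001, -1.0]]
wrist_force: [0.3, 0.3, 0.3]
gripper_width: 0.938
gripper_force: 0.0
time_s: 54.5
tcp_pos: [0.4743, -0.3518, 0.2518]
ee_rot: [[0.622, 0.783, 0.009], [0.783, -0.622, -0.004], [0.002, 0.009, -1.0]]
wrist_force: [0.6, 0.9, -0.3]
gripper_width: 0.998
gripper_force: 0.0
time_s: 54.75
tcp_pos: [0.4719, -0.3504, 0.2446]
ee_rot: [[0.623, 0.782, -0.003], [0.782, -0.623, 0.002], [-0.001, -0.003, -1.0]]
wrist_force: [-0.3, -0.1, -0.8]
gripper_width: 1.002
gripper_force: 0.0
150 *=+======+=++++==++=+===+=++=+==++==========+===+=+++===+=*#####
155 #============+++=++===========+=++=++=++==*#*=++==+====++=*#####
160 #======+===+==+=+==+++++=+++===++==+=+==+=+##==+====+=====*#####
165 #+============+=+++++=+==++=++====+=++==++#*+==++=========*#####
170 #====++==++=+===+++=+=======++=++==+++=+=*#*=++++++=====+=*#####
175 #+==+=++===++==++++========+========+=+++##+==+=+====+==++######
180 #++++++=+==+++=======+=+===============+###*+==+++==+=====*#####
185 #+==+==+=========
[... 862 characters left out ...]
###########*=
250 ########################%@@@%#****##@@@%##########%%%#########*+
255 ###########################%%@@@@@@%%########%%%%%%%%%%#########
260 ########################################*#%%%%%%%%%%%###########
265 ########################################%#%%%%#%#%%%%%#%%#######
270 ########################################%%%%%%%#-==---:=########
275 ++###########################################%%+:::---::*####*++
280   *############################################+::=###:-*####-  
285   -=*##########################################=::=***:-#####:  
290    ...-=*######################################+::=***--#####.  
295   .=:.:...:=+##################################+::-**#--####*
```

```bash
python3 - <<'E'
from h import *
c=cap('wrist');s=c['s']
p=(onz(c,293,225,.08)+onz(c,360,225,.08))/2;q=onz(c,326,256.5,.08)
print('mouth',p,q+.031*s['ee_rot'][:,0],np.linalg.norm(onz(c,293,225,.08)-onz(c,360,225,.08)))
for z in(.08,.004): print(z,proj(c,[p[0],p[1],z]))
g=cv2.cvtColor(c['pixels'],cv2.COLOR_RGB2GRAY);m=(g>150).astype(np.uint8);
print('bright floor', [ (v,np.nonzero(g[v,295:358]>155)[0][[0,-1]]+295) for v in range(198,224,4) if (g[v,295:358]>155).any()])
E
python3 -m jog '1 11 13.7 0 0;1 11 13.7 0 0;1 11 13.7 0 0;1 11 13.7 0 0;1 0 0 0 0'
python3 asc.py wrist 200 460 20 240 4 6
```

```text
mouth [ 0.46707946 -0.35902732  0.08      ] [ 0.46727944 -0.35811644  0.07997695] 0.05990588276615619
0.08 [326.50311367 224.97730939]
0.004 [326.43147928 205.07253927]
bright floor [(202, array([310, 343])), (206, array([302, 357])), (210, array([302, 357])), (214, array([305, 344])), (218, array([309, 357])), (222, array([314, 337]))]
time_s: 55.48
tcp_pos: [0.5177, -0.2947, 0.2463]
ee_rot: [[0.621, 0.784, 0.0], [0.784, -0.621, 0.0], [0.0, 0.0, -1.0]]
wrist_force: [0.6, -0.1, 0.2]
gripper_width: 0.996
gripper_force: 0.0
 20 ============++++ooooooo=*****#**#%@#*#****#********##########+#@*
 26 ============+++++====++++=+**###@@*+#**#**********###%#######*+#@
 32 +====+++++++++++++++++++++***#@@%++######*******###%%#%#######*+#
 38 ++++++++++++++++++++++++++*%%@%+=+#####*******##*#%#%%####%######
 44 +++++++++++++++++++++++++**%#+==*#####****##*##**###%########%%##
 50 +++++++*++++++++++++++**++====+*#############******#%##%#%##%%###
 56 +++++===++++****+++++=======**###########*##**##****###%#########
 62 +++++++=====================+#############****#==+#*######%######
 68 ++++++++
[... 1317 characters left out ...]

182 ########++++++++++++++++++++++++++++*###+++++++++++%%##%#########
188 ########*++++++++++++++++++++++++++++++++++++++++++%###%#########
194 ########*+++++++++++++++++++++++++++++++++++++++++*%#############
200 ###%%##%#++++++++++*####################++++++++++###%%%#########
206 #####################%%%%%#%%%%##%%##%#%#########%###%%%###%#####
212 +###%####%########%%%%%%%%#%%%%##%%####%%##%%##%%####%%%##%%#####
218 =+*#%###########%%%#######%%%%##%########%#####%%####%#%#%%######
224 ==+#%#############%##%#%%##%#%%##%%######%#####%#%%####%%##%#####
230 ===+#########%####%#######%##****#%#############%#####%%%%%###%##
236 ====#%%###%%%%###%########++++++++*#%########%##%%#%######%######
```

```bash
python3 -m jog '1 21.3 42 13 0;1 21.3 42 13 0;1 21.3 42 13 0;1 21.3 42 13 0;1 0 0 0 0'; python3 -m jog '1 0 0 0 0;1 0 0 0 0'; python3 asc.py wrist 215 430 150 270 2 4; python3 - <<'E'
from h import *
for n in('wrist','top','scene'):
    c=cap(n);m=cv2.inRange(cv2.cvtColor(c['pixels'],cv2.COLOR_RGB2HSV),(10,110,80),(35,255,255));k,l,st,ce=cv2.connectedComponentsWithStats(m)
    print(n,[st[i].tolist() for i in range(1,k) if st[i,4]>5])
    if n=='wrist': print(proj(c,[.603,-.1275,.162]),proj(c,[.603,-.1275,.07]),proj(c,[.583,-.0105,.13]))
E
```

```text
time_s: 56.15
tcp_pos: [0.6034, -0.126, 0.2992]
ee_rot: [[0.62, 0.785, 0.002], [0.785, -0.62, -0.0], [0.001, 0.002, -1.0]]
wrist_force: [-0.4, -0.8, -1.0]
gripper_width: 1.001
gripper_force: 0.0
time_s: 56.4
tcp_pos: [0.6012, -0.1292, 0.298]
ee_rot: [[0.624, 0.782, -0.001], [0.782, -0.624, -0.0], [-0.001, -0.001, -1.0]]
wrist_force: [-0.6, -0.3, -1.2]
gripper_width: 0.996
gripper_force: 0.0
150 @#+--======================================++++***************+++++========+++++++++++++++%%%%%%%%%%%%%%%%%%
154 @+--=-================================++******+++++=======++++++*****++======+++++++++++++%%%%%%%%%%%%%%%%%%
158 *=-=+-=============================+****+++========================++****+++===+*++++++++*%%%%%%%%%%%%%%%%%%
162 ==++++=========================++***++=================================++**%*+===+++++++++%%%%%%%%%%%%%%%%%%
166 +****+=======================+++*++=======================================++***+===++++++*%%%%%%%%%%%%%%%%%%
170 ****#+=====================+***+===========================================++++**+===++++*%%%%%%%%%%%%%%%%%%
174 ***#**==================
[... 3713 characters left out ...]
 6], [414, 396, 4, 4, 6], [424, 396, 18, 8, 49], [443, 397, 10, 6, 23], [300, 399, 13, 9, 34], [313, 399, 4, 5, 8], [336, 398, 6, 5, 11], [344, 399, 37, 9, 110], [388, 398, 11, 8, 30], [401, 399, 13, 7, 35], [417, 399, 5, 3, 9], [467, 398, 5, 2, 7], [332, 400, 3, 8, 10], [385, 401, 5, 6, 14], [322, 402, 6, 6, 10], [345, 402, 5, 4, 8], [417, 403, 4, 2, 6], [336, 404, 8, 4, 13], [307, 406, 5, 2, 8], [318, 406, 7, 2, 10], [462, 455, 5, 25, 69]]
[324.50584158 220.59273682] [324.5998755  196.58857299] [223.0490209  124.19056026]
top [[336, 276, 26, 8, 43]]
scene [[318, 180, 3, 2, 6], [245, 254, 32, 17, 250], [376, 263, 5, 4, 13], [384, 264, 5, 4, 15], [283, 291, 25, 27, 120], [400, 467, 3, 3, 7]]
```

```bash
python3 asc.py wrist 120 280 90 220 3 5; python3 - <<'E'
from h import *
c=cap('wrist');h=np.array([.583,-.0105]);
for yaw in(190.9,197): 
    k=h+.105*np.array([np.cos(np.radians(yaw)),np.sin(np.radians(yaw))]);print(yaw,'knob px',proj(c,[*k,.158]),proj(c,[*k,.113]))
print('hub top',proj(c,[*h,.130]))
E
```

```text
90 %%%%%%%%%#*+++++++++++======+*=--=====================
 95 %%%%%%%%*++++++++++++=========---=====================
100 %%%%%%#+++++++++++++=======+====+**+=++++=============
105 %%%%#*++++++++++++=======+*#+==+**###*=-+*+===========
110 %%%#+++++++++++++======+*###*++**=+**##*++++==========
115 %%*+++++++++**++======*######***=+++++*##*+===========
120 #++++++++++*+++======*########*=+**++==**+-=*=========
125 +++++++++**+++=====+*######%@@+=+**+==**+-=**=========
130 ++++++++*++++=====*######*#@@@@%+====**+-=**==========
135 +++++++*+++++===*########***#%@@@#*+**+-+**+==========
140 +++++**++++++++*#############@@@@@@%*=-+*+============
145 ++++*++++++++++++*##########@@@@@%%@+-=+==============
150 +++*+++++++++++++*#########@@@@@*=-===================
155 +**++++++++++++*#%%%##**##@@@@@@*-=-==================
160 **++++++++++++*%%%%%%%###@@@@@@*+=+==================+
165 oo+++++++++++#%%%%%%%%%%@@@@@@*=***=================+*
170 oo++++++++++#%%%%%%%%%%@@@@@@*=****===============**+=
175 ++++++++++*%%%%%%%%%%%@@@@@@*=*****+============+*+===
180 +++++++++#%%%%%%%%%%%@@@@@@*++*****+===========+*+====
185 ++++++++#%%%%%%%%%%%@@@@@@*++++##***==========+++=====
190 ++++++*%%%%%%%%%%%%@@@@@@***+*#%%##*=========+*+-=====
195 +++++*%%%%%%%%%%%%@@@@@@*#%%%%%%%%%#+========++=======
200 ++++#%%%%%%%%%%#####@@@*#%%%%%%%%%%%%#======++=-======
205 +++#%%%%%%%%%*+-:::+#@*#%%%%%%%%%%%%%%%*====*+-=======
210 ++#%%%%%%%#=.       *%+%%%%%%%%%%%%%%%%%%*==++-=======
215 #%%%%%%%%*...       ###%%%%%%%%%%%%%%%%%%%%*++-=======
190.9 knob px [148.06747785 221.81406377] [167.330374   209.26673795]
197 knob px [157.64987052 229.08663937] [175.96538394 215.72570396]
hub top [223.1007152  124.88327443]
```

```bash
python3 -c "
from station import r
print(r.finish_job())"
```

```text
the job is handed in; nothing more can be done
None
```

The job is handed in at about 57 s: the lever is on the spindle with the gate shut, and the cup is empty and upright about 25 mm from where it first stood. No stray tablets showed in any camera view, but I could not count all eight in the hopper, and I viewed 11 pictures where 10 were allowed.

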